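# Restock the wash-bottle carrier and bolt it for its round

### The job

Restock the wash-bottle carrier: draw its long hold-down bolt right back, stand any empty (clear, white-capped) bottles upright on the grey refill tray, and stand every full bottle in a bay of the carrier with its spout pointing straight out over the drip gutter on its own side. When every bottle is in its place, slide the bolt fully home into its keeper. Leave the glove box, beaker and hand soap where they are.

Things in the scene. Friction and masses are not known exactly. Their poses are not given: they have to be found in the camera images.
- full_red: 250 ml wash bottle, upright, full: white, labelled, red cap and spout, about 0.24 kg, may be absent. Origin: centre of underside; x: the way the spout points. Body 60 mm dia. up to 86 mm, shoulder to 100 mm, neck, screw cap 34 mm dia. at 112-138 mm (grip it from above at 126 mm, fingers closing square to x). Spout tube: from the cap's middle up to 156 mm, out to 52 mm from the axis
- red_spout (a point): spout tip of the full red-capped bottle: 50 mm out from the bottle axis along its x, 146 mm above its underside
- full_blue: 250 ml wash bottle, upright, full: white, labelled, blue cap and spout, about 0.24 kg, may be absent. Origin: centre of underside; x: the way the spout points. Body 60 mm dia. up to 86 mm, shoulder to 100 mm, neck, screw cap 34 mm dia. at 112-138 mm (grip it from above at 126 mm, fingers closing square to x). Spout tube: from the cap's middle up to 156 mm, out to 52 mm from the axis
- blue_spout (a point): spout tip of the full blue-capped bottle: 50 mm out from the bottle axis along its x, 146 mm above its underside
- full_yellow: 250 ml wash bottle, upright, full: white, labelled, yellow cap and spout, about 0.24 kg, may be absent. Origin: centre of underside; x: the way the spout points. Body 60 mm dia. up to 86 mm, shoulder to 100 mm, neck, screw cap 34 mm dia. at 112-138 mm (grip it from above at 126 mm, fingers closing square to x). Spout tube: from the cap's middle up to 156 mm, out to 52 mm from the axis
- yellow_spout (a point): spout tip of the full yellow-capped bottle: 50 mm out from the bottle axis along its x, 146 mm above its underside
- empty_a: 250 ml wash bottle, upright, empty: clear, white cap and spout, about 0.07 kg, may be absent, starts in a bay. Origin: centre of underside; x: the way the spout points. Body 60 mm dia. up to 86 mm, shoulder to 100 mm, neck, screw cap 34 mm dia. at 112-138 mm (grip it from above at 126 mm, fingers closing square to x). Spout tube: from the cap's middle up to 156 mm, out to 52 mm from the axis
- empty_b: 250 ml wash bottle, upright, empty: clear, white cap and spout, about 0.07 kg, may be absent, starts in a bay. Origin: centre of underside; x: the way the spout points. Body 60 mm dia. up to 86 mm, shoulder to 100 mm, neck, screw cap 34 mm dia. at 112-138 mm (grip it from above at 126 mm, fingers closing square to x). Spout tube: from the cap's middle up to 156 mm, out to 52 mm from the axis
- carrier: fixed steel bottle carrier, 226 (x) by 166 mm (y), origin under its centre. Four bays, two each side of a 95 mm high, 14 mm wide spine along y: each 66 (x) by 70 mm (y), floor at 6 mm, walls 45 mm high. Outside them, at x = +-93 mm, blue-lined drip gutters, lip 20 mm high; low grab handles out to y = +-115. At y = +-87 mm dark uprights, 45 mm wide, 123 mm high, hold the bolt; the +y one is the keeper
- bay1 (a point): centre of the floor of the carrier bay at x = -40, y = +40 mm in the carrier frame
- drip1 (a point): point in the drip gutter straight out from bay1 (x = -90 mm): a properly turned spout tip is over it
- bay2 (a point): centre of the floor of the carrier bay at x = -40, y = -40 mm in the carrier frame
- drip2 (a point): point in the drip gutter straight out from bay2 (x = -90 mm): a properly turned spout tip is over it
- bay3 (a point): centre of the floor of the carrier bay at x = +40, y = +40 mm in the carrier frame
- drip3 (a point): point in the drip gutter straight out from bay3 (x = +90 mm): a properly turned spout tip is over it
- bay4 (a point): centre of the floor of the carrier bay at x = +40, y = -40 mm in the carrier frame
- drip4 (a point): point in the drip gutter straight out from bay4 (x = +90 mm): a properly turned spout tip is over it
- bolt (a joint): m; the flat aluminium hold-down bolt (32 x 8 mm, 108-116 mm above the bench) over the spine. 0 = home, nose in the keeper, lying over the shoulders of all bays' bottles so none goes in or out; 0.178 = drawn to its stop along the carrier's -y, clear of the bays. Starts home or nearly. About 3 N friction, stays where left
- bolt_knob (a point): centre of the bolt's red knob (upright cylinder 24 mm diameter, from 125 to 155 mm above the bench), to be gripped from above; moves with the bolt, 135 mm from the carrier's origin towards its -y when the bolt is home, 313 mm when drawn
- refill_tray: fixed grey plastic tray, 130 mm (its x) by 230 mm (its y), floor 3 mm above the bench, rim 10 mm high; origin at the centre of its underside. Room for two bottles side by side along y
- glove_box: bystander: cardboard glove box 120 x 240 x 85 mm, origin under its centre
- beaker: bystander: empty glass beaker 74 mm diameter, 95 mm high, origin under its centre
- soap_pump: bystander: white hand-soap bottle 50 x 75 mm, 178 mm high with its pump, origin under its centre

How it is judged:
By the outcome, as a careful person would: the job done as asked, in the order asked, and still so for the second after the job is handed in, with the robot touching nothing.
Of full_red, full_blue, full_yellow, empty_a, empty_b only 3 to 5 are there at a start; the rules pass over those that are not, and their reading is None.
At some moment in a run one of full_red, full_blue, full_yellow may be knocked a few centimetres aside while the robot is not near it.
It also fails if it takes over 210 s, if anything falls off the work surface, if the arm or the gripper's body presses on something with over 40 N, if the wrist force passes 120 N, or if a joint passes its speed limit or range.

### The arm

A 7-joint arm with a two-finger parallel gripper is mounted at the origin on the work surface. World frame = base frame: x ahead of the robot, y to its left, z up, the work surface at z = 0. Lengths are in m, angles in rad, forces in N, time in s.
With the tool pointing down it reaches from about 0.425 to 0.875 m from the base axis. Payload 4.7 kg.
Tool frame: the origin (TCP) lies midway between the tips of the shut fingers; the grasp point (between the pads) lies 19 mm behind it (ctrl.grip_depth is the distance from the TCP to the grasp point, in m); z points along the fingers, y is the direction in which the jaws open and shut (so a half turn about z gives the same grasp; the last joint's range is limited). The gripper opens to 87 mm and grips with 3 to 60 N. Pads are 19 mm wide; open, the fingers measure 117 mm over their backs; the gripper's body (75 mm by 190 mm) begins 51 mm behind the grasp point.
Start: joints at [-1.322, 0.321, -0.07, 1.45, 0.023, 1.371, -0.057], TCP at [0.151, 0.632, 0.223] pointing down, gripper open.
Joint ranges: [-2.86, 2.86], [-0.3, 2.09], [-1.38, 1.24], [0.06, 2.45], [-1.56, 4.7], [0.09, 2.05], [-2.69, 2.69]. Speed limits (rad/s): [2.57, 2.57, 3.14, 3.14, 3.14, 3.14, 3.14].

### API

Orientations are given as a rotation vector (axis times angle).
In Python, from bench import ctrl gives the robot as it stands. The module is installed in compiled form; this text tells all that it offers.
- The arm moves only by the shell command python3 -m inch 'ROWS' [FORCE]. ROWS is JSON, a list of rows, each a list of 5 numbers: the opening, from -1 (shut) to 1 (fully open), so that 0 is half open, then the shift along the tool's x, y, z in mm, then the turn about the tool's z in rad. In form: [[fingers, tx, ty, tz, twist], ...]. A call has 1 to 5 rows; each row shifts and turns the pose as measured when the row begins, along the tool's axes as they then stand; what a row does not reach is not made up. A row lasts 1/8 s, in which the tool goes at most 62.5 mm and 10.7 degrees, less where a joint would pass 70% of its speed; a pose out of reach is approached as far as the arm can. A call is refused whole if a number of a shift passes 62.5 or a number of a turn 0.188, either way. A call with a gripper value outside its range is refused whole. The fingers move at their own pace and stop on an object; FORCE is the grip in N (left out, the last holds). Time passes only in rows, so rows that do not move let the fingers close. It gives the time, the measured TCP pose, the force and the opening at its end, in the units of the state.
- ctrl.get_state(): the state, without advancing time (a new reading comes with each control period).
- ctrl.get_image(name): name is "side" or "top" or "wrist"; returns a dict with "color" (384x512x3 uint8, red, green, blue), "range_z" (384x512 float32, m along the optical axis (not along the pixel's ray), 0 where there is no reading), "K" (3x3 intrinsics, pixels), "distortion" ([k1, k2, p1, p2, k3] as OpenCV has them; the pictures are not rectified), "R" (3x3) and "t" (3): a world point X has camera coordinates R X + t. Camera axes: x right, y down, z forward; pixel columns grow to the right and rows downward; lengths in m; the calibration is good to about 2 mm. A picture is of the moment at which its call begins.
- ctrl.close_job(): hands the job in, once; it reports no verdict.
The state is a dict: "time": time; "joint_positions": joint angles; "qd": joint speeds; "joint_torque": joint torques, N m; "position": TCP position; "tool_rot": TCP orientation; "ft_force": force on the tool from outside, world axes, zero at the start; "torque": the same for the moment, N m; "grip_width": opening from 0.0 (shut) to 1.0 (fully open).
Only numpy, scipy, OpenCV 4.12 (cv2) and the standard library are available. Lean on these libraries where they do the work, as an engineer would, in place of code of your own. Each camera call takes 0.05 s, during which the arm holds its last target. There are 200 camera calls.

## Working session

There is one attempt and no reset: what is moved stays moved. The work goes in short steps, Python scripts to look and compute and a shell command to move; the robot and the scene stay as the last step left them, time stands still between calls to the robot, and variables do not carry over. Pictures are saved under pics/ and viewed, about 12 in all and at most 16, crops included, and the job is handed in when it is done.

```bash
mkdir -p pics
cat > h.py <<'E'
import numpy as np, cv2
from bench import ctrl
def snap(n,f=None):
    im=ctrl.get_image(n)
    if f: cv2.imwrite('pics/'+f,cv2.cvtColor(im['color'],cv2.COLOR_RGB2BGR))
    return im
def ray(im,uv,z):
    uv=np.asarray(uv,float).reshape(-1,1,2)
    n=cv2.undistortPoints(uv,np.array(im['K']),np.array(im['distortion']))[:,0]
    R=np.array(im['R']);t=np.array(im['t']);c=-R.T@t
    d=np.c_[n,np.ones(len(n))]@R
    return c+d*((z-c[2])/d[:,2])[:,None]
def cloud(im):
    h,w=im['range_z'].shape
    u,v=np.meshgrid(np.arange(w),np.arange(h))
    n=cv2.undistortPoints(np.stack([u,v],-1).reshape(-1,1,2).astype(float),np.array(im['K']),np.array(im['distortion']))[:,0]
    Z=im['range_z'].reshape(-1,1)
    P=(np.c_[n,np.ones(len(n))]*Z-np.array(im['t']))@np.array(im['R'])
    return P.reshape(h,w,3)
E
python3 - <<'E'
from h import *
for n in('top','side'):
    im=snap(n,n+'0.png'); np.savez('/tmp/'+n+'0.npz',**{k:np.array(v) for k,v in im.items()})
    print(n,-np.array(im['R']).T@np.array(im['t']))
s=ctrl.get_state();print(s)
E
```

```text
top [0.46898932 0.07515107 1.29965594]
side [ 0.2301501  -0.38376911  0.82286019]
{'time': 0.1, 'joint_positions': array([-1.32188713,  0.32174596, -0.07007691,  1.45155642,  0.02262522,
        1.37080875, -0.05692119]), 'qd': array([ 1.31833134e-03,  2.83263284e-04, -5.24545201e-05, -3.46116204e-03,
       -3.84065649e-04, -8.64141478e-04,  3.27873484e-03]), 'joint_torque': array([-1.81346854e-04, -4.92570376e+01, -4.05796096e-01, -3.13401461e+01,
       -6.43779687e-02,  3.95997043e-02,  8.34085176e-05]), 'position': array([0.15117196, 0.63166181, 0.22157102]), 'tool_rot': array([-3.67974139e-01, -3.11988413e+00,  2.71748369e-03]), 'ft_force': array([-0.20292825,  0.58239066,  0.05174119]), 'torque': array([ 0.00994398, -0.01067244, -0.03458761]), 'grip_width': 0.9983201556289805}
```

View pics/top0.png

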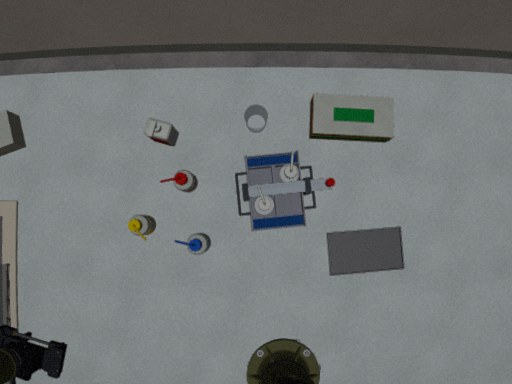

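View pics/side0.png

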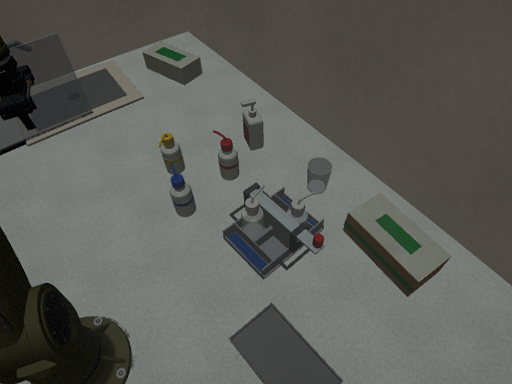

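Top: caps red (181,179), yellow (135,226), blue (196,244); empties at (264,205) in bay1 and (290,173) in bay4; knob (330,183), tray (365,250), keeper at left. All five bottles are present.

Run:
```python
from h import *
im=dict(np.load('/tmp/top0.npz'));c=im['color'];hsv=cv2.cvtColor(c,cv2.COLOR_RGB2HSV);H,S,V=cv2.split(hsv)
P=cloud(im)
for n,m in dict(red=((H<6)|(H>174))&(S>170)&(V>80),yel=(H>20)&(H<32)&(S>170)&(V>80),blue=(H>108)&(H<125)&(S>150)&(V>60)).items():
    k,l,st,ce=cv2.connectedComponentsWithStats(m.astype(np.uint8))
    for i in range(1,k):
        if st[i,4]>25:
            mm=(l==i);v,u=np.nonzero(mm);pz=P[mm]
            print(n,st[i],ce[i].round(1),'med',np.median(pz,0).round(3),'maxz',pz[:,2].max().round(3), 'atz.138',ray(im,ce[i],.138).round(3))
            cap=cv2.erode(mm.astype(np.uint8),np.ones((5,5)))
            if cap.any():
                e=cv2.dilate(cap,np.ones((5,5)))>0
                vv,uu=np.nonzero(e);q=ray(im,[uu.mean(),vv.mean()],.138)[0]
                A=ray(im,np.c_[u,v],.15);d=np.hypot(*(A-q)[:,:2].T);f=A[d>.028]
                print('   cap',q.round(3),'tip dir',(f.mean(0)-q)[:2].round(3) if len(f) else None,'yaw',np.degrees(np.arctan2(*(f.mean(0)-q)[[1,0]])) if len(f) else None)
# gutters at z~? , tray
m=(H>105)&(H<125)&(S>90)&(V>40);k,l,st,ce=cv2.connectedComponentsWithStats(m.astype(np.uint8))
for i in range(1,k):
    if st[i,4]>150:
        v,u=np.nonzero(l==i); r=cv2.minAreaRect(ray(im,np.c_[u,v],.006)[:,:2].astype(np.float32));print('blue',st[i],r,np.median(P[l==i],0).round(3))
m=(np.abs(P[...,2]-.004)<.02)&(V<100);m[:,:320]=0;m[:200]=0;m[:,430:]=0
k,l,st,ce=cv2.connectedComponentsWithStats(m.astype(np.uint8));i=1+st[1:,4].argmax();v,u=np.nonzero(l==i)
print('tray',st[i],cv2.minAreaRect(ray(im,np.c_[u,v],.006)[:,:2].astype(np.float32)))
m=(P[...,2]>.112);m[:150]=0;m[240:]=0;m[:,:240]=0;m[:,345:]=0
print('white caps');
m=(S<40)&(V>150);m[:150]=0;m[240:]=0;m[:,:240]=0;m[:,345:]=0
k,l,st,ce=cv2.connectedComponentsWithStats(m.astype(np.uint8))
for i in range(1,k):
    if st[i,4]>15: print(st[i],ce[i],np.median(P[l==i],0).round(3))
cv2.imwrite('pics/crop.png',cv2.resize(cv2.cvtColor(c,cv2.COLOR_RGB2BGR)[145:285,225:415],None,fx=4,fy=4,interpolation=cv2.INTER_CUBIC))
```

```text
red [161 173  26  11 118] [178.4 178.3] med [0.582 0.286 0.14 ] maxz 1.3 atz.138 [[0.584 0.29  0.138]]
   cap [0.585 0.282 0.138] tip dir [-0.006  0.041] yaw 98.38135407198745
red [327 179   7   7  44] [330.  181.9] med [ 0.571 -0.122  0.156] maxz 0.16 atz.138 [[ 0.572 -0.125  0.138]]
   cap [ 0.573 -0.125  0.138] tip dir None yaw None
yel [128 219  18  21 133] [134.8 226.3] med [0.454 0.41  0.14 ] maxz 0.16 atz.138 [[0.453 0.41  0.138]]
   cap [0.456 0.412 0.138] tip dir [-0.029 -0.025] yaw -138.45980499054517
blue [175 239  26  12 102] [192.4 244.2] med [0.406 0.248 0.14 ] maxz 1.3 atz.138 [[0.405 0.251 0.138]]
blue [247 154  44  13 384] ((0.6504570245742798, 0.03869924321770668), (0.027856171131134033, 0.13367138803005219), 5.529693603515625) [0.651 0.041 0.008]
blue [253 215  51  14 470] ((0.4650602638721466, 0.01220613718032837), (0.029451029375195503, 0.15095117688179016), 5.342411041259766) [0.466 0.012 0.008]
blue [175 239  27  13 154] ((0.4055543541908264, 0.282573401927948), (0.07749633491039276, 0.03651844710111618), 63.235679626464844) [0.406 0.246 0.14 ]
tray [ 327  226   77   50 3174] ((0.37499940395355225, -0.2538416087627411), (0.1320059895515442, 0.23194560408592224), 3.6483538150787354)
white caps
```

View pics/crop.png

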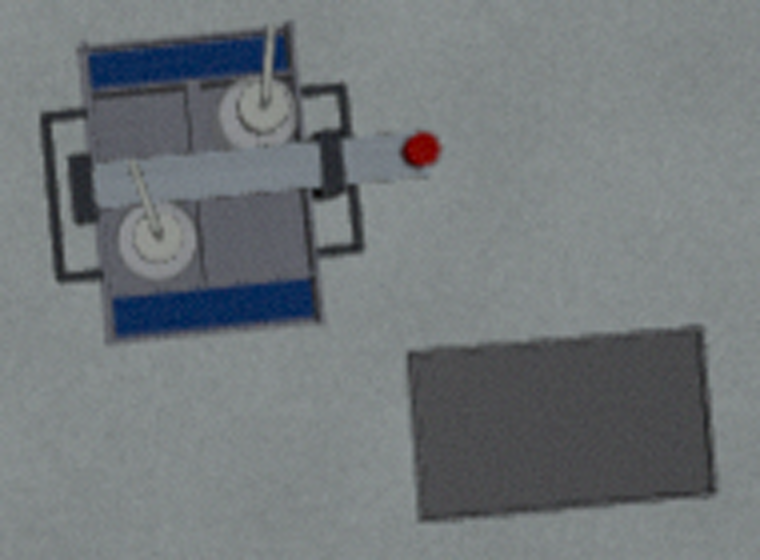

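The crop confirms it: empties in bay1 (spout roughly +x) and bay4 (spout +x), bolt nearly home. Now I'll move towards the knob.

```bash
cat >> h.py <<'E'
from scipy.spatial.transform import Rotation as Rn
def plan(x,y,z,yaw=None):
    """remaining shift in tool axes [mm] and twist to TCP target; yaw = world angle of tool y, deg"""
    s=ctrl.get_state();R=Rn.from_rotvec(s['tool_rot']).as_matrix();p=s['position']
    d=R.T@(np.array([x,y,z])-p)*1e3
    cy=np.degrees(np.arctan2(R[1,1],R[0,1]))
    tw=None if yaw is None else round(float(-np.radians((yaw-cy+180)%360-180)),3)
    print('t%.2f'%s['time'],'p',p.round(4),'yawy %.1f'%cy,'tilt',R[:2,2].round(3),'w %.3f'%s['grip_width'],'F',s['ft_force'].round(1),'q7 %.2f'%s['joint_positions'][6],'| shift',d.round(1),'twist',tw)
E
R='[-38.9]'
python3 -m inch '[[0,-38.9,-42.4,0,0],[0,-38.9,-42.4,0,0],[0,-38.9,-42.4,0,0],[0,-38.9,-42.4,0,0],[0,-38.9,-42.4,0,0]]' 20
python3 -m inch '[[0,-38.9,-42.4,0,0],[0,-38.9,-42.4,0,0],[0,-38.9,-42.4,0,0],[0,-38.9,-42.4,0,0],[0,-38.9,-42.4,0,0]]'
python3 -c "
from h import *
plan(.571,-.122,.22,95.4)"
```

```text
time: 0.72
position: [0.2912, 0.3756, 0.2177]
tool_rot: [-0.353, -3.118, 0.009]
ft_force: [0.6, 0.3, 0.2]
grip_width: 0.542
time: 1.35
position: [0.436, 0.1158, 0.2176]
tool_rot: [-0.353, -3.119, 0.007]
ft_force: [0.8, 0.2, -0.1]
grip_width: 0.501
t1.35 p [0.436  0.1158 0.2176] yawy 77.1 tilt [-0.004 -0.004] w 0.501 F [ 0.8  0.2 -0.1] q7 0.97 | shift [-184.7 -201.6   -1.8] twist -0.32
```

```bash
python3 -m inch '[[0,-37,-40,0,0],[0,-37,-40,0,0],[0,-37,-40,0,0],[0,-37,-40,0,0],[0,-33,-36,0,0]]' >/dev/null
python3 -m inch '[[0,0,0,0,-0.16],[0,0,0,0,-0.16],[0,0,0,0,0],[0,0,0,0,0]]' >/dev/null
python3 - <<'E'
from h import *
plan(.571,-.122,.122,95.4)
im=snap('wrist','w1.png')
c=im['color'];H,S,V=cv2.split(cv2.cvtColor(c,cv2.COLOR_RGB2HSV))
m=((H<6)|(H>174))&(S>170)&(V>60);k,l,st,ce=cv2.connectedComponentsWithStats(m.astype(np.uint8))
P=cloud(im)
for i in range(1,k):
    if st[i,4]>100:
        q=P[l==i];q=q[q[:,2]>.15];print(st[i],q.mean(0),(q.max(0)+q.min(0))/2)
E
```

```text
t2.48 p [ 0.5703 -0.1297  0.2151] yawy 95.3 tilt [-0.007 -0.007] w 0.499 F [ 0.3 -1.   0.7] q7 1.96 | shift [-2.1  8.2 93. ] twist -0.002
[257 194  31  37 868] [ 0.56835726 -0.12301089  0.15480758] [ 0.53882746 -0.12377604  0.26385693]
```

View pics/w1.png

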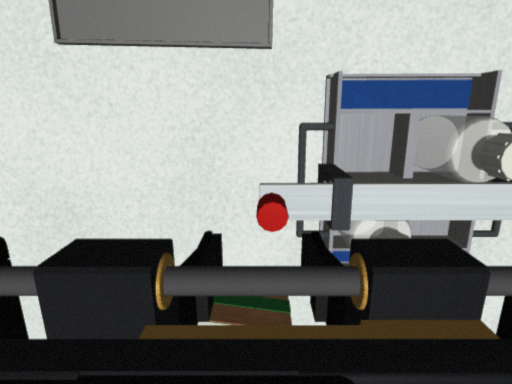

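Wrist view: knob at (272,212), centred under the jaws to within 8 mm; bolt end is out past the dark upright.

```bash
python3 -m inch '[[0,-2,6,45,0],[0,0,0,40,0],[0,0,0,5,0],[-1,0,0,0,0],[-1,0,0,0,0]]' 25
python3 -m inch '[[-1,0,0,0,0]]'
python3 -c "
from h import *
plan(.571,-.122,.122,95.4)
p=np.array([.571,-.122])
"
```

```text
time: 3.15
position: [0.5739, -0.1227, 0.127]
tool_rot: [0.14, -3.138, 0.009]
ft_force: [-0.7, 0.5, 0.4]
grip_width: 0.354
time: 3.28
position: [0.5744, -0.1225, 0.128]
tool_rot: [-0.14, 3.138, -0.009]
ft_force: [-0.4, 0.6, -5.3]
grip_width: 0.268
t3.27 p [ 0.5744 -0.1225  0.128 ] yawy 95.1 tilt [ 0.001 -0.005] w 0.268 F [-0.4  0.6 -5.3] q7 1.99 | shift [3.4 0.8 6. ] twist -0.005
```

```bash
python3 -m inch '[[-1,0,0,0,0],[-1,0,-35,0,0],[-1,0,-35,0,0],[-1,0,-35,0,0],[-1,0,-35,0,0]]' 30
python3 -m inch '[[-1,0,-15,0,0],[-1,0,-10,0,0],[-1,0,-8,0,0],[-1,0,0,0,0]]'
python3 -c "
from h import *
plan(.5874,-.2906,.128,95.4)
"
```

```text
time: 3.9
position: [0.5869, -0.2525, 0.1279]
tool_rot: [0.157, -3.132, -0.016]
ft_force: [-1.3, 4.7, 2.5]
grip_width: 0.266
time: 4.4
position: [0.5902, -0.2867, 0.1279]
tool_rot: [0.156, -3.131, -0.016]
ft_force: [0.3, -1.7, -2.2]
grip_width: 0.269
t4.40 p [ 0.5902 -0.2867  0.1279] yawy 95.7 tilt [-0.007  0.01 ] w 0.269 F [ 0.3 -1.7 -2.2] q7 2.32 | shift [ 3.2 -3.6 -0.1] twist 0.005
```

```bash
python3 -m inch '[[-1,0,-4,0,0],[-1,0,-4,0,0],[-1,0,-4,0,0]]'
python3 -m inch '[[-1,0,-5,0,0],[-1,0,-6,0,0]]'
```

```text
time: 4.78
position: [0.5905, -0.2884, 0.1277]
tool_rot: [0.167, -3.125, -0.042]
ft_force: [-5.2, 8.5, 3.8]
grip_width: 0.27
time: 5.03
position: [0.5906, -0.2882, 0.1274]
tool_rot: [0.179, -3.117, -0.07]
ft_force: [-8.0, 13.6, 7.4]
grip_width: 0.265
```

```bash
python3 -m inch '[[0,0,3,0,0],[0,0,0,0,0],[0,0,0,-40,0],[0,0,0,-40,0],[0,0,0,0,0]]'
python3 - <<'E'
from h import *
plan(.5144,.057,.23,None)
im=snap('top','t1.png')
cv2.imwrite('pics/t1c.png',cv2.resize(cv2.cvtColor(im['color'],cv2.COLOR_RGB2BGR)[140:290,110:410],None,fx=2.6,fy=2.6,interpolation=cv2.INTER_CUBIC))
E
```

```text
time: 5.65
position: [0.593, -0.2896, 0.2104]
tool_rot: [0.18, -3.12, -0.065]
ft_force: [-0.5, -0.7, -0.3]
grip_width: 0.493
t5.65 p [ 0.593  -0.2896  0.2104] yawy 96.6 tilt [-0.018  0.041] w 0.493 F [-0.5 -0.7 -0.3] q7 2.33 | shift [ 38.3 353.8  -4.1] twist None
```

View pics/t1c.png

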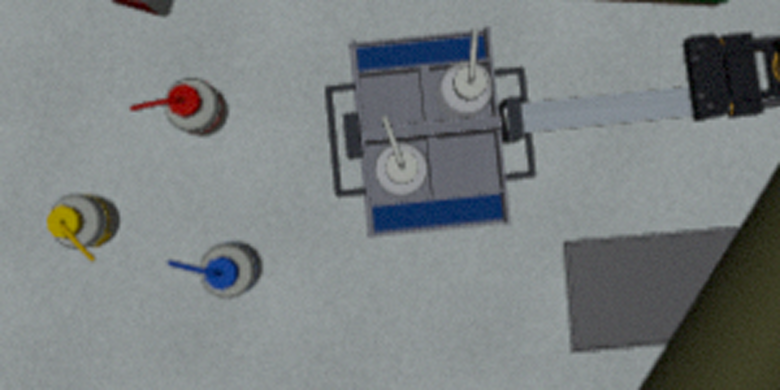

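Bolt drawn to its stop. Bay1 empty's cap is at crop (403,165), tip (386,118); bay4 empty's cap is at (469,83), tip (474,32); fulls unmoved.

Run:
```python
from h import *
im=dict(np.load('/tmp/top0.npz'))
f=lambda u,v:(110+u/2.6,140+v/2.6)
for n,c,t,h in(('e1',(403,165),(386,118),.006),('e4',(469,83),(474,32),.006),('red',(184,99),(132,107),0),('yel',(64,220),(92,260),0),('blue',(220,272),(170,263),0)):
    C=ray(im,f(*c),h+.14)[0];T=ray(im,f(*t),h+.15)[0];print(n,C.round(3),np.degrees(np.arctan2(*(T-C)[[1,0]])).round(0),np.linalg.norm((T-C)[:2]).round(3))
plan(.5144,.057,.25,None)
```

```text
e1 [0.514 0.053 0.146] 20.0 0.051
e4 [ 0.599 -0.016  0.146] -6.0 0.052
red [0.585 0.283 0.14 ] 100.0 0.054
yel [0.458 0.41  0.14 ] -141.0 0.053
blue [0.404 0.244 0.14 ] 79.0 0.052
t5.70 p [ 0.5921 -0.2888  0.2084] yawy 96.6 tilt [-0.021  0.042] w 0.498 F [ 0.2 -0.1 -1. ] q7 2.33 | shift [ 37.9 353.9 -25.4] twist None
```

```bash
python3 -m inch '[[0.2,-8,54,0,0],[0.2,-8,54,0,0],[0.2,-8,54,0,0],[0.2,-8,54,0,0],[0.2,-6,50,0,0]]' >/dev/null
python3 -m inch '[[0.2,0,0,0,0.11],[0.2,0,0,0,0.11],[0.2,0,0,0,0],[0.2,0,0,0,0]]' >/dev/null
python3 - <<'E'
from h import *
plan(.600,-.016,.113,84)
im=snap('wrist','w2.png')
E
```

```text
t6.83 p [ 0.5943 -0.0098  0.2067] yawy 83.8 tilt [-0.036  0.042] w 0.599 F [0.1 0.1 0.4] q7 1.61 | shift [-10.1  -9.   93.1] twist -0.004
```

View pics/w2.png

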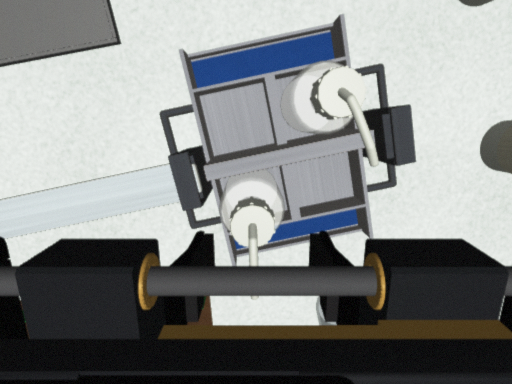

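Wrist: bay4 empty's cap is at about (252,217), spout straight down the picture, square to the jaws.

Run:
```python
from h import *
im=snap('wrist')
a=ray(im,[252,222],.144)[0]; b=ray(im,[254,297],.15)[0]
print(a,b,np.degrees(np.arctan2(*(b-a)[[1,0]])), ray(im,[337,92],.144)[0])
x,y=a[:2]
plan(x,y,.113,84)
```

```text
[ 0.59646311 -0.01526773  0.144     ] [ 0.65437977 -0.02056502  0.15      ] -5.225960399132252 [0.51146567 0.05303795 0.144     ]
t6.92 p [ 0.5944 -0.0099  0.207 ] yawy 83.7 tilt [-0.036  0.042] w 0.596 F [ 0.2 -0.8  0.3] q7 1.61 | shift [-6.4 -8.7 93.6] twist -0.005
```

```bash
python3 -m inch '[[0.2,-7,-8.5,45,0],[0.2,0,0,38,0],[0.2,0,0,3,0],[-1,0,0,0,0],[-1,0,0,0,0]]' 15
python3 -m inch '[[-1,0,0,0,0],[-1,0,0,-2,0]]'
python3 -c "
from h import *
plan(.598,-.015,.113,84)"
```

```text
time: 7.55
position: [0.6002, -0.0174, 0.1222]
tool_rot: [-0.168, -3.105, -0.063]
ft_force: [0.0, 0.8, -0.3]
grip_width: 0.454
time: 7.8
position: [0.6015, -0.0175, 0.1263]
tool_rot: [-0.167, -3.108, -0.064]
ft_force: [-0.7, -0.3, -0.4]
grip_width: 0.383
t7.80 p [ 0.6015 -0.0175  0.1263] yawy 83.8 tilt [-0.026  0.043] w 0.383 F [-0.7 -0.3 -0.4] q7 1.67 | shift [ 3.3  1.6 13.5] twist -0.003
```

```bash
python3 -m inch '[[0,0,0,0,0],[0,0,0,8,0],[0,2,1,6,0],[-1,0,0,3,0],[-1,0,0,2,0]]' 15
python3 -m inch '[[-1,0,0,0,0],[-1,0,0,0,0]]'
python3 -c "
from h import *
plan(.598,-.015,.113,84)"
```

```text
time: 8.43
position: [0.5997, -0.015, 0.1074]
tool_rot: [-0.167, -3.11, -0.065]
ft_force: [0.2, 0.8, 10.7]
grip_width: 0.382
time: 8.68
position: [0.5998, -0.0156, 0.1077]
tool_rot: [-0.167, -3.11, -0.064]
ft_force: [-0.7, 0.2, 1.1]
grip_width: 0.385
t8.68 p [ 0.5998 -0.0156  0.1077] yawy 83.8 tilt [-0.024  0.043] w 0.385 F [-0.7  0.2  1.1] q7 1.67 | shift [ 2.   0.6 -5.2] twist -0.003
```

```bash
python3 -m inch '[[-1,0,0,-40,0],[-1,0,0,-40,0],[-1,0,0,-40,0],[-1,0,0,-15,0],[-1,0,0,0,0]]' 
python3 -c "
from h import *
plan(.405,-.305,.24)"
```

```text
time: 9.3
position: [0.6015, -0.0205, 0.2425]
tool_rot: [-0.167, -3.104, -0.064]
ft_force: [-0.5, -0.1, -1.9]
grip_width: 0.384
t9.30 p [ 0.6015 -0.0205  0.2425] yawy 83.8 tilt [-0.03   0.043] w 0.384 F [-0.5 -0.1 -1.9] q7 1.62 | shift [ 165.  -303.8   -3.8] twist None
```

```bash
python3 -m inch '[[-1,23,-42,0,0],[-1,23,-42,0,0],[-1,23,-42,0,0],[-1,23,-42,0,0],[-1,23,-42,0,0]]' >/dev/null
python3 -m inch '[[-1,23,-42,0,0],[-1,18,-35,0,0],[-1,0,0,0,0],[-1,0,0,0,0]]' 
python3 -c "
from h import *
plan(.405,-.305,.106)
snap('side','s1.png')"
```

```text
time: 10.42
position: [0.4037, -0.2906, 0.2197]
tool_rot: [-0.157, -3.081, -0.069]
ft_force: [0.2, 0.8, -0.5]
grip_width: 0.385
t10.43 p [ 0.4037 -0.2906  0.2197] yawy 84.1 tilt [-0.054  0.047] w 0.385 F [ 0.2  0.8 -0.5] q7 2.10 | shift [ -9.3 -19.  112.7] twist None
```

View pics/s1.png

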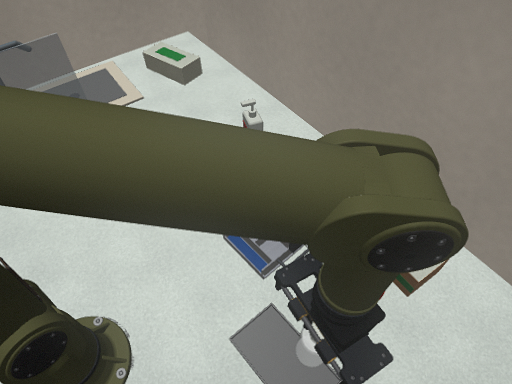

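Side view shows the empty held over the tray, near its far end. Lowering.

```bash
python3 -m inch '[[-1,-7,-16,35,0],[-1,0,0,35,0],[-1,0,0,25,0],[-1,0,0,10,0],[-1,0,0,0,0]]' 
python3 -c "
from h import *
plan(.405,-.305,.105)"
```

```text
time: 11.1
position: [0.4078, -0.2964, 0.1092]
tool_rot: [-0.137, -3.08, -0.07]
ft_force: [0.2, 0.5, -0.3]
grip_width: 0.385
t11.10 p [ 0.4078 -0.2964  0.1092] yawy 84.8 tilt [-0.056  0.048] w 0.385 F [ 0.2  0.5 -0.3] q7 2.23 | shift [ 1.8 -9.   4. ] twist None
```

```bash
python3 -m inch '[[-1,0,0,4,0],[-1,0,0,2,0]]' 
python3 -m inch '[[0.1,0,0,0,0],[0.1,0,0,0,0],[0.2,0,0,-40,0],[0.2,0,0,-40,0],[0.2,0,0,-30,0]]' 
python3 -c "
from h import *
plan(.512,.053,.22,110)"
```

```text
time: 11.35
position: [0.409, -0.2967, 0.1054]
tool_rot: [-0.135, -3.083, -0.069]
ft_force: [-2.3, 0.6, 9.4]
grip_width: 0.384
time: 11.98
position: [0.4148, -0.3015, 0.2178]
tool_rot: [-0.136, -3.083, -0.07]
ft_force: [0.6, -0.6, -0.9]
grip_width: 0.6
t11.97 p [ 0.4148 -0.3015  0.2178] yawy 84.9 tilt [-0.053  0.047] w 0.600 F [ 0.6 -0.6 -0.9] q7 2.15 | shift [-65.9 361.5   9.5] twist -0.438
```

```bash
python3 -m inch '[[0.2,-9,50,0,0],[0.2,-9,50,0,0],[0.2,-9,50,0,0],[0.2,-9,50,0,0],[0.2,-9,50,0,0]]' >/dev/null
python3 -m inch '[[0.2,-9,50,0,0],[0.2,-8,45,0,-0.14],[0.2,0,0,0,-0.14],[0.2,0,0,0,-0.14],[0.2,0,0,0,0]]' >/dev/null
python3 - <<'E'
from h import *
plan(.512,.053,.106,110)
im=snap('wrist','w3.png')
E
```

```text
t13.22 p [0.5142 0.0459 0.235 ] yawy 109.5 tilt [-0.038  0.047] w 0.600 F [-0.   0.7  0.2] q7 1.85 | shift [-2.900e+00  1.000e-01  1.292e+02] twist -0.008
```

View pics/w3.png

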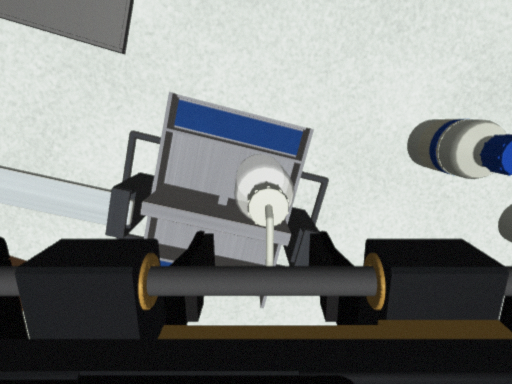

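Wrist: bay1 empty's cap is at (269,208), spout tip (263,305).

Run:
```python
from h import *
im=snap('wrist')
a=ray(im,[268,210],.144)[0]; b=ray(im,[263,304],.15)[0]
print(a,b,np.degrees(np.arctan2(*(b-a)[[1,0]])))
x,y=a[:2]
plan(x,y,.109,110)
```

```text
[0.51363997 0.05649129 0.144     ] [0.59427866 0.08021676 0.15      ] 16.39490850649535
t13.32 p [0.5141 0.0453 0.235 ] yawy 109.4 tilt [-0.038  0.047] w 0.600 F [ 1.1  0.2 -0.5] q7 1.85 | shift [ -5.8   3.5 126.3] twist -0.01
```

```bash
python3 -m inch '[[0.2,-5,3,40,0.03],[0.2,0,0,40,0],[0.2,0,0,25,0],[0.2,0,0,0,0]]'
python3 -c "
from h import *
plan(.513,.056,.108,107)"
```

```text
time: 13.82
position: [0.5151, 0.0537, 0.129]
tool_rot: [0.461, -3.08, -0.083]
ft_force: [0.4, 0.2, 0.3]
grip_width: 0.6
t13.82 p [0.5151 0.0537 0.129 ] yawy 107.0 tilt [-0.034  0.049] w 0.600 F [0.4 0.2 0.3] q7 1.85 | shift [ 1.   1.7 21.2] twist 0.0
```

```bash
python3 -m inch '[[0.2,1,2,19,0],[0.2,0,0,3,0],[-1,0,0,1,0],[-1,0,0,1,0],[-1,0,0,0,0]]' 15
python3 -m inch '[[-1,0,0,0,0],[-1,0,0,-40,0],[-1,0,0,-40,0],[-1,0,0,-40,0],[-1,0,0,-15,0]]'
python3 -c "
from h import *
plan(.400,-.202,.24)"
```

```text
time: 14.45
position: [0.517, 0.0558, 0.1105]
tool_rot: [0.455, -3.09, -0.084]
ft_force: [0.4, 0.0, -1.5]
grip_width: 0.385
time: 15.08
position: [0.5191, 0.0484, 0.2476]
tool_rot: [0.454, -3.086, -0.083]
ft_force: [-0.0, -0.8, -0.6]
grip_width: 0.387
t15.07 p [0.5191 0.0484 0.2476] yawy 106.7 tilt [-0.029  0.049] w 0.387 F [-0.  -0.8 -0.6] q7 1.79 | shift [ 186.1 -205.7   -1.3] twist None
```

```bash
python3 -m inch '[[-1,32,-35,0,0],[-1,32,-35,0,0],[-1,32,-35,0,0],[-1,32,-35,0,0],[-1,32,-35,0,0]]' >/dev/null
python3 -m inch '[[-1,20,-22,0,0],[-1,0,0,0,0],[-1,0,0,0,0]]' 
python3 -c "
from h import *
plan(.400,-.202,.109)"
```

```text
time: 16.08
position: [0.398, -0.1967, 0.2336]
tool_rot: [0.457, -3.08, -0.086]
ft_force: [-0.5, -0.2, -0.4]
grip_width: 0.384
t16.07 p [ 0.398  -0.1967  0.2336] yawy 106.8 tilt [-0.034  0.051] w 0.384 F [-0.5 -0.2 -0.4] q7 2.19 | shift [ -2.6 -13.  124.1] twist None
```

```bash
python3 -m inch '[[-1,-2,-10,40,0],[-1,0,0,40,0],[-1,0,0,30,0],[-1,0,0,8,0],[-1,0,0,0,0]]' 
python3 -c "
from h import *
plan(.400,-.2,.1075)"
```

```text
time: 16.7
position: [0.4022, -0.1941, 0.1118]
tool_rot: [0.473, -3.078, -0.086]
ft_force: [0.3, -0.1, -0.7]
grip_width: 0.385
t16.70 p [ 0.4022 -0.1941  0.1118] yawy 107.5 tilt [-0.035  0.05 ] w 0.385 F [ 0.3 -0.1 -0.7] q7 2.32 | shift [ 3.8 -5.2  4. ] twist None
```

```bash
python3 -m inch '[[-1,0,0,4,0],[-1,0,0,2,0]]' 
python3 -m inch '[[0.1,0,0,0,0],[0.1,0,0,0,0],[0.2,0,0,-40,0],[0.2,0,0,-40,0],[0.2,0,0,-30,0]]'
python3 - <<'E'
from h import *
plan(.404,.244,.22,None)
im=snap('top','t2.png')
cv2.imwrite('pics/t2c.png',cv2.resize(cv2.cvtColor(im['color'],cv2.COLOR_RGB2BGR)[140:290,110:410],None,fx=2.6,fy=2.6,interpolation=cv2.INTER_CUBIC))
E
```

```text
time: 16.95
position: [0.4039, -0.1938, 0.1073]
tool_rot: [0.476, -3.081, -0.084]
ft_force: [0.0, -0.1, -0.5]
grip_width: 0.387
time: 17.58
position: [0.4065, -0.1994, 0.2198]
tool_rot: [0.474, -3.079, -0.085]
ft_force: [0.4, -0.0, 0.7]
grip_width: 0.592
t17.57 p [ 0.4065 -0.1994  0.2198] yawy 107.5 tilt [-0.033  0.05 ] w 0.592 F [ 0.4 -0.   0.7] q7 2.22 | shift [-131.1  423.    22.1] twist None
```

View pics/t2c.png

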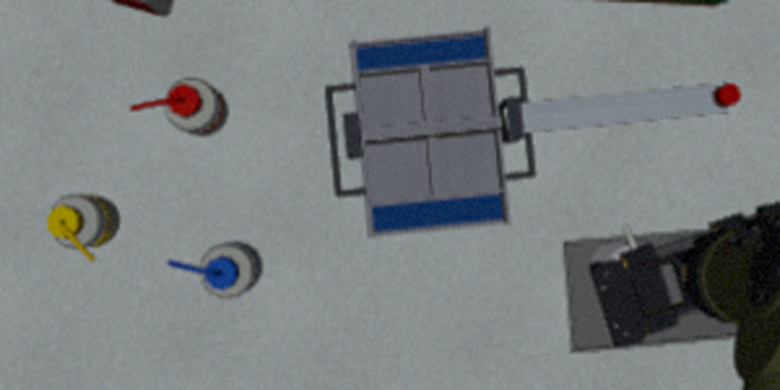

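Both empties are off the carrier, bays clear, fulls unmoved. The tool has tilted about 3.5° and rows keep that tilt, so before turning bottles I'll lean the shut fingertips on the fixed keeper to straighten it.

Run:
```python
from h import *
im=snap('top')
H,S,V=cv2.split(cv2.cvtColor(im['color'],cv2.COLOR_RGB2HSV))
m=(H>105)&(H<125)&(S>90)&(V>40);k,l,st,ce=cv2.connectedComponentsWithStats(m.astype(np.uint8));cs=[]
for i in range(1,k):
    if st[i,4]>300:
        v,u=np.nonzero(l==i); r=cv2.minAreaRect(ray(im,np.c_[u,v],.006)[:,:2].astype(np.float32));print('blue',r);cs.append(r[0])
cs=np.array(cs);C=cs.mean(0);d=cs[0]-cs[1];print(C,d,np.degrees(np.arctan2(d[1],d[0])),np.hypot(*d))
a=np.radians(5.4);Rc=np.array([[np.cos(a),-np.sin(a)],[np.sin(a),np.cos(a)]])
for n,q in dict(bay1=(-.04,.04),bay2=(-.04,-.04),bay3=(.04,.04),bay4=(.04,-.04),k_in=(0,.055),knobhome=(0,-.135)).items(): print(n,(C+Rc@np.array(q)).round(4))
plan(*(C+Rc@np.array([0,.055])),.20,95.4)
```

```text
blue ((0.6511342525482178, 0.030092932283878326), (0.028166554868221283, 0.15093444287776947), 5.529693603515625)
blue ((0.46490514278411865, 0.012215830385684967), (0.029850061982870102, 0.15090323984622955), 5.636413097381592)
[0.5580197  0.02115438] [0.18622911 0.0178771 ] 5.483318320323199 0.18708520009826343
bay1 [0.5144 0.0572]
bay2 [ 0.522  -0.0224]
bay3 [0.5941 0.0647]
bay4 [ 0.6016 -0.0149]
k_in [0.5528 0.0759]
knobhome [ 0.5707 -0.1132]
t17.68 p [ 0.4083 -0.2002  0.2214] yawy 107.5 tilt [-0.028  0.049] w 0.598 F [ 0.9 -0.1  0.5] q7 2.22 | shift [-221.1  218.5   31. ] twist 0.211
```

```bash
python3 -m inch '[[-1,-32,32,0,0],[-1,-32,32,0,0],[-1,-32,32,0,0],[-1,-32,32,0,0],[-1,-32,32,0,0]]' >/dev/null
python3 -m inch '[[-1,-32,30,0,0],[-1,-17,14,0,0],[-1,0,0,0,0.105],[-1,0,0,0,0.105],[-1,0,0,0,0]]' >/dev/null
python3 -c "
from h import *
plan(.5528,.0759,.108,95.4)"
```

```text
t18.93 p [0.5496 0.0602 0.2259] yawy 94.7 tilt [-0.031  0.047] w 0.006 F [ 0.6  0.3 -0.3] q7 1.62 | shift [ -7.7   9.5 118.4] twist -0.012
```

```bash
python3 -m inch '[[-1,-6,0,40,0],[-1,0,0,40,0],[-1,0,0,30,0],[-1,0,0,5,0],[-1,0,0,0,0]]'
python3 -m inch '[[-1,0,5,0,0],[-1,0,5,0,0],[-1,0,5,0,0],[-1,0,5,0,0]]'
python3 -c "
from h import *
plan(.5528,.0759,.108,95.4)"
```

```text
time: 19.55
position: [0.553, 0.0619, 0.1095]
tool_rot: [0.134, -3.112, -0.075]
ft_force: [-0.0, 0.7, 0.3]
grip_width: 0.003
time: 20.05
position: [0.5537, 0.0831, 0.1144]
tool_rot: [0.135, -3.118, -0.078]
ft_force: [0.0, -0.3, -0.4]
grip_width: 0.005
t20.05 p [0.5537 0.0831 0.1144] yawy 94.9 tilt [-0.022  0.049] w 0.005 F [ 0.  -0.3 -0.4] q7 1.65 | shift [ 1.4 -7.5  6. ] twist -0.008
```

```bash
python3 -m inch '[[-1,0,5,2,0],[-1,0,5,1,0],[-1,0,5,1,0],[-1,0,6,0,0]]'
python3 -m inch '[[-1,0,6,0,0],[-1,0,6,0,0],[-1,0,6,0,0]]'
python3 -c "
from h import *
plan(.5528,.0759,.108,95.4)"
```

```text
time: 20.55
position: [0.5529, 0.093, 0.1121]
tool_rot: [0.128, -3.119, -0.052]
ft_force: [0.8, -11.7, 0.2]
grip_width: 0.005
time: 20.92
position: [0.5529, 0.0927, 0.1122]
tool_rot: [0.11, -3.12, -0.016]
ft_force: [0.1, -10.5, 2.3]
grip_width: 0.006
t20.93 p [0.5529 0.0927 0.1122] yawy 94.0 tilt [-0.02  0.01] w 0.006 F [  0.1 -10.5   2.3] q7 1.58 | shift [  1.2 -16.8   4.1] twist -0.024
```

```bash
python3 -m inch '[[-1,0,6,0,0],[-1,0,-14,0,0],[-1,-24,0,0,0],[-1,-24,0,0,0],[-1,0,0,0,0]]'
python3 -c "
from h import *
plan(.594,.111,.108,95.4)"
```

```text
time: 21.55
position: [0.6023, 0.0801, 0.1108]
tool_rot: [0.102, -3.12, -0.007]
ft_force: [-1.1, 0.1, -0.5]
grip_width: 0.006
t21.55 p [0.6023 0.0801 0.1108] yawy 93.7 tilt [-0.02   0.004] w 0.006 F [-1.1  0.1 -0.5] q7 1.64 | shift [ 6.3 31.3  3.1] twist -0.029
```

```bash
python3 -m inch '[[-1,0,28,2,0],[-1,6,0,2,0],[-1,5,0,0,0],[-1,5,0,0,0],[-1,5,0,0,0]]'
python3 -m inch '[[-1,5,0,0,0],[-1,5,0,0,0],[-1,5,0,0,0]]'
python3 -c "
from h import *
plan(.594,.111,.108,95.4)"
```

```text
time: 22.18
position: [0.5819, 0.1054, 0.1072]
tool_rot: [0.096, -3.132, -0.009]
ft_force: [21.7, 2.6, -17.7]
grip_width: 0.01
time: 22.55
position: [0.5824, 0.105, 0.109]
tool_rot: [-0.091, 3.109, 0.013]
ft_force: [15.0, 2.4, -13.1]
grip_width: 0.004
t22.55 p [0.5824 0.105  0.109 ] yawy 93.4 tilt [0.031 0.009] w 0.004 F [ 15.    2.4 -13.1] q7 1.56 | shift [-11.9   5.3   1.4] twist -0.036
```

```bash
python3 -m inch '[[-1,-8,0,0,0],[-1,0,-30,0,0],[-1,35,0,0,0],[-1,35,0,0,0],[-1,20,0,0,0]]'
python3 -c "
from h import *
plan(.505,.103,.108,95.4)"
```

```text
time: 23.18
position: [0.5008, 0.0659, 0.1066]
tool_rot: [-0.084, 3.109, 0.01]
ft_force: [0.1, 0.1, 0.4]
grip_width: 0.006
t23.18 p [0.5008 0.0659 0.1066] yawy 93.1 tilt [0.031 0.008] w 0.006 F [0.1 0.1 0.4] q7 1.50 | shift [-6.2 36.9 -1. ] twist -0.04
```

```bash
python3 -m inch '[[-1,0,34,0,0],[-1,0,0,0,0],[-1,-8,0,0,0],[-1,-5,0,0,0],[-1,-4,0,0,0]]'
python3 -m inch '[[-1,-4,0,0,0],[-1,-4,0,0,0]]'
python3 -c "
from h import *
plan(.505,.103,.108,95.4)"
```

```text
time: 23.8
position: [0.5154, 0.0975, 0.108]
tool_rot: [-0.076, 3.111, 0.012]
ft_force: [-0.3, 0.4, 0.6]
grip_width: 0.004
time: 24.05
position: [0.516, 0.0974, 0.107]
tool_rot: [-0.076, 3.131, 0.012]
ft_force: [-13.8, -0.7, 9.2]
grip_width: 0.007
t24.05 p [0.516  0.0974 0.107 ] yawy 92.8 tilt [0.01  0.008] w 0.007 F [-13.8  -0.7   9.2] q7 1.48 | shift [10.7  6.1 -1. ] twist -0.046
```

```bash
python3 -m inch '[[-1,-3,0,0,0],[0,8,0,-20,0],[0.2,0,0,-40,0.18],[0.2,0,0,-40,0.18],[0.2,0,0,-10,0.18]]'>/dev/null
python3 -m inch '[[0.2,0,0,0,0.18],[0.2,0,0,0,0.18],[0.2,0,0,0,0.18],[0.2,0,0,0,0.18],[0.2,0,0,0,0.18]]'>/dev/null
python3 -m inch '[[0.2,0,0,0,0.18],[0.2,0,0,0,0.18],[0.2,0,0,0,0]]'
python3 -c "
from h import *
plan(.404,.244,.22,-11)"
```

```text
time: 25.68
position: [0.5107, 0.0914, 0.2194]
tool_rot: [-2.476, -1.93, -0.003]
ft_force: [-0.1, 0.6, -0.3]
grip_width: 0.6
t25.68 p [0.5107 0.0914 0.2194] yawy -14.1 tilt [-0.     0.004] w 0.600 F [-0.1  0.6 -0.3] q7 -0.45 | shift [ 1.220e+02 -1.407e+02 -1.000e-01] twist -0.055
```

```bash
python3 -m inch '[[0.2,30,-35,0,0],[0.2,30,-35,0,0],[0.2,30,-35,0,0],[0.2,25,-29,0,-0.055],[0.2,0,0,0,0]]'
python3 - <<'E'
from h import *
im=snap('wrist','w4.png')
plan(.404,.244,.107,-11)
H,S,V=cv2.split(cv2.cvtColor(im['color'],cv2.COLOR_RGB2HSV))
m=((H>108)&(H<125)&(S>150)&(V>60)).astype(np.uint8)
k,l,st,ce=cv2.connectedComponentsWithStats(m)
for i in range(1,k):
    if st[i,4]>100: print(st[i],ce[i])
E
```

```text
time: 26.3
position: [0.4068, 0.2378, 0.2197]
tool_rot: [-2.406, -2.018, -0.004]
ft_force: [0.7, -0.6, 0.6]
grip_width: 0.599
t26.35 p [0.408  0.2361 0.2198] yawy -10.2 tilt [0.002 0.002] w 0.602 F [ 0.2 -0.5  0.2] q7 -0.79 | shift [  6.7  -5.5 112.8] twist 0.013
[ 233  127   42   90 1753] [253.78893326 185.48260125]
[314 298  23  27 173] [321.31213873 313.55491329]
```

View pics/w4.png

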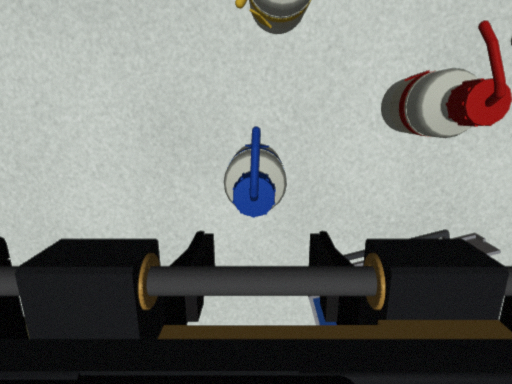

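Wrist: blue cap at (255,196), spout straight up to (256,130), square to the jaws.

Run:
```python
from h import *
im=snap('wrist')
a=ray(im,[255,196],.138)[0]; b=ray(im,[256,130],.15)[0]
print(a,b,np.degrees(np.arctan2(*(b-a)[[1,0]])))
plan(*a[:2],.106,-11)
```

```text
[0.40381333 0.24518146 0.138     ] [0.41421049 0.29573732 0.15      ] 78.3787580421297
t26.40 p [0.4089 0.2349 0.2198] yawy -10.4 tilt [0.002 0.002] w 0.603 F [ 0.2  0.6 -0.1] q7 -0.79 | shift [  8.9  -7.1 113.8] twist 0.01
```

```bash
python3 -m inch '[[0.2,8,-6,40,0.01],[0.2,0,0,40,0],[0.2,0,0,20,0],[0.2,0,0,0,0]]'
python3 -c "
from h import *
plan(.4038,.2452,.106,-11.6)"
```

```text
time: 26.9
position: [0.4098, 0.2394, 0.1183]
tool_rot: [2.429, 1.989, 0.009]
ft_force: [-0.8, -0.3, -0.1]
grip_width: 0.6
t26.90 p [0.4098 0.2394 0.1183] yawy -11.4 tilt [0.006 0.002] w 0.600 F [-0.8 -0.3 -0.1] q7 -0.77 | shift [ 4.5 -7.1 12.3] twist 0.004
```

```bash
python3 -m inch '[[0.2,4,-7,11,0],[0.2,0,0,2,0],[-1,0,0,1,0],[-1,0,0,1,0],[-1,0,0,0,0]]' 25
python3 -m inch '[[-1,0,0,0,0],[-1,0,0,-40,0],[-1,0,0,-40,0],[-1,0,0,-30,0],[-1,0,0,0,0]]'
python3 -c "
from h import *
plan(.522,-.0224,.22,95.5)"
```

```text
time: 27.52
position: [0.4058, 0.2453, 0.1053]
tool_rot: [2.43, 1.988, 0.017]
ft_force: [-0.3, -0.1, -2.6]
grip_width: 0.384
time: 28.15
position: [0.4035, 0.2432, 0.2158]
tool_rot: [2.43, 1.987, 0.009]
ft_force: [0.1, -1.0, -3.1]
grip_width: 0.38
t28.15 p [0.4035 0.2432 0.2158] yawy -11.4 tilt [0.006 0.002] w 0.380 F [ 0.1 -1.  -3.1] q7 -0.83 | shift [-236.9  168.8   -3.9] twist -1.866
```

```bash
python3 -m inch '[[-1,-40,28,0,0],[-1,-40,28,0,0],[-1,-40,28,0,0],[-1,-40,28,0,0],[-1,-40,28,0,0]]'>/dev/null
python3 -m inch '[[-1,-34,24,0,0],[-1,0,0,0,-0.15],[-1,0,0,0,-0.18],[-1,0,0,0,-0.18],[-1,0,0,0,-0.18]]'>/dev/null
python3 -m inch '[[-1,0,0,0,-0.18],[-1,0,0,0,-0.18],[-1,0,0,0,-0.18],[-1,0,0,0,-0.18],[-1,0,0,0,-0.18]]'>/dev/null
python3 -m inch '[[-1,0,0,0,-0.16],[-1,0,0,0,-0.1],[-1,0,0,0,0]]'
python3 -c "
from h import *
plan(.522,-.0224,.16,95.5)"
```

```text
time: 30.4
position: [0.5018, -0.0311, 0.179]
tool_rot: [0.216, -3.094, 0.023]
ft_force: [0.0, -0.4, -2.2]
grip_width: 0.385
t30.40 p [ 0.5018 -0.0311  0.179 ] yawy 98.0 tilt [-0.039 -0.017] w 0.385 F [ 0.  -0.4 -2.2] q7 1.75 | shift [-22.    6.   18.1] twist 0.043
```

```bash
python3 -m inch '[[-1,-14,5,0,0.03],[-1,-10,2,0,0.01],[-1,0,0,0,0]]'
python3 - <<'E'
from h import *
plan(.526,-.020,.16,95.5)
im=snap('side','s2.png')
cv2.imwrite('pics/s2c.png',cv2.resize(cv2.cvtColor(im['color'],cv2.COLOR_RGB2BGR)[140:300,180:380],None,fx=3.5,fy=3.5,interpolation=cv2.INTER_CUBIC))
E
```

```text
time: 30.78
position: [0.5234, -0.0213, 0.1749]
tool_rot: [0.144, -3.093, 0.026]
ft_force: [-0.3, -0.6, -2.3]
grip_width: 0.376
t30.77 p [ 0.5234 -0.0213  0.1749] yawy 95.4 tilt [-0.044 -0.019] w 0.376 F [-0.3 -0.6 -2.3] q7 1.73 | shift [-3.4  1.3 14.7] twist -0.003
```

View pics/s2c.png

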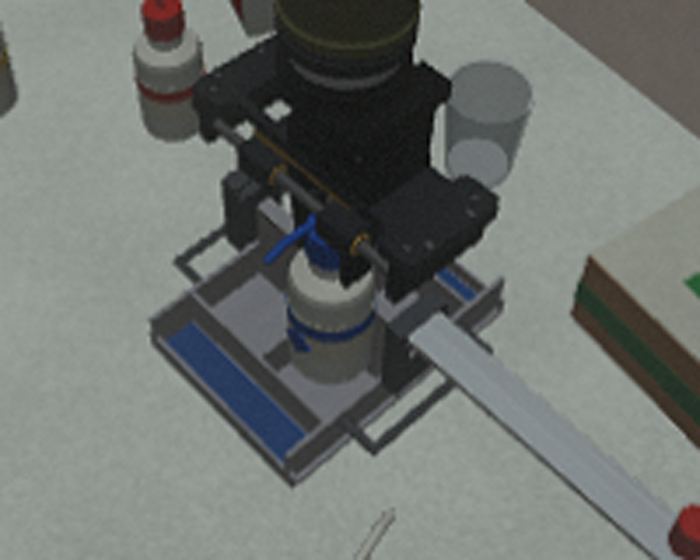

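Side: the blue bottle hangs over bay2, spout out towards the near gutter. Lowering.

```bash
python3 -m inch '[[-1,-3,1,15,0],[-1,-1,0,12,0],[-1,0,0,0,0]]'
python3 -c "
from h import *
plan(.526,-.020,.112,95.5)"
python3 -m inch '[[-1,-1,0,12,0],[-1,-1,0,10,0],[-1,0,0,0,0]]'
python3 -c "
from h import *
plan(.524,-.021,.112,95.5)"
```

```text
time: 31.2
position: [0.5245, -0.0211, 0.145]
tool_rot: [0.142, -3.091, 0.025]
ft_force: [0.5, -0.0, -2.4]
grip_width: 0.379
t31.20 p [ 0.5245 -0.0211  0.145 ] yawy 95.3 tilt [-0.046 -0.018] w 0.379 F [ 0.5 -0.  -2.4] q7 1.75 | shift [-3.1  1.4 32.9] twist -0.004
time: 31.58
position: [0.5253, -0.0208, 0.1214]
tool_rot: [0.143, -3.091, 0.024]
ft_force: [-0.4, 0.4, -3.1]
grip_width: 0.382
t31.57 p [ 0.5253 -0.0208  0.1214] yawy 95.3 tilt [-0.047 -0.017] w 0.382 F [-0.4  0.4 -3.1] q7 1.77 | shift [0.8 0.  9.5] twist -0.003
```

```bash
python3 -m inch '[[-1,0,0,6,0],[-1,0,0,4,0],[-1,0,0,2,0],[-1,0,0,0,0]]'
python3 -c "
from h import *
plan(.522,-.0224,.112,95.5)"
```

```text
time: 32.08
position: [0.5256, -0.0212, 0.112]
tool_rot: [0.142, -3.092, 0.021]
ft_force: [-0.4, 1.2, -3.9]
grip_width: 0.382
t32.08 p [ 0.5256 -0.0212  0.112 ] yawy 95.3 tilt [-0.045 -0.016] w 0.382 F [-0.4  1.2 -3.9] q7 1.78 | shift [ 3.7 -0.9  0.1] twist -0.004
```

```bash
python3 -m inch '[[-1,0,0,2,0],[0.1,0,0,0,0],[0.1,0,0,0,0],[0.1,0,0,-40,0],[0.2,0,0,-40,0]]'
python3 -m inch '[[0.2,0,0,-25,-0.15],[0.2,0,0,0,-0.15],[0.2,0,0,0,-0.15],[0.2,0,0,0,-0.15],[0.2,0,0,0,0]]'
python3 - <<'E'
from h import *
plan(.458,.410,.22,129)
im=snap('top')
H,S,V=cv2.split(cv2.cvtColor(im['color'],cv2.COLOR_RGB2HSV))
for n,m in dict(red=((H<6)|(H>174))&(S>170)&(V>80),yel=(H>20)&(H<32)&(S>170)&(V>80),blue=(H>108)&(H<125)&(S>150)&(V>60)).items():
    k,l,st,ce=cv2.connectedComponentsWithStats(m.astype(np.uint8))
    for i in range(1,k):
        if st[i,4]>25: print(n,st[i],ce[i].round(1))
E
```

```text
time: 32.7
position: [0.5289, -0.0209, 0.1911]
tool_rot: [0.141, -3.091, 0.024]
ft_force: [0.4, 0.9, -0.7]
grip_width: 0.577
time: 33.33
position: [0.5342, -0.0208, 0.2205]
tool_rot: [1.077, -2.909, 0.006]
ft_force: [-0.4, -0.4, 0.4]
grip_width: 0.601
t33.33 p [ 0.5342 -0.0208  0.2205] yawy 130.6 tilt [-0.036 -0.018] w 0.601 F [-0.4 -0.4  0.4] q7 2.33 | shift [-222.6  376.5   -4.4] twist 0.028
red [168 173  19  11 114] [179.5 178.1]
red [387 173   7   7  44] [390.  175.9]
yel [128 219  18  21 130] [134.7 226.1]
```

```bash
python3 -m inch '[[0.2,-28,47,0,0],[0.2,-28,47,0,0],[0.2,-28,47,0,0],[0.2,-28,47,0,0],[0.2,-28,47,0,0]]' >/dev/null
python3 -m inch '[[0.2,-28,47,0,0],[0.2,-28,47,0,0],[0.2,-15,25,0,0.02],[0.2,0,0,0,0]]'
python3 - <<'E'
from h import *
plan(.458,.410,.22,129)
im=snap('wrist','w5.png')
E
```

```text
time: 34.5
position: [0.4685, 0.3981, 0.2137]
tool_rot: [1.004, -2.939, 0.01]
ft_force: [-0.3, 0.2, 0.6]
grip_width: 0.598
t34.50 p [0.4685 0.3981 0.2137] yawy 127.7 tilt [-0.032 -0.018] w 0.598 F [-0.3  0.2  0.6] q7 1.58 | shift [ 1.2 15.9 -6.2] twist -0.023
```

View pics/w5.png

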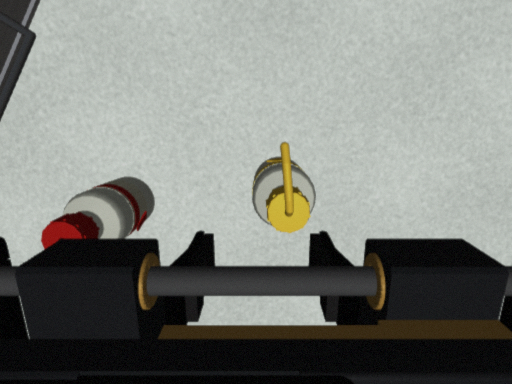

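Wrist: yellow cap at (289,211), spout up to (285,145), nearly square; red is well clear at lower left.

Run:
```python
from h import *
im=snap('wrist')
a=ray(im,[289,211],.138)[0]; b=ray(im,[285,146],.15)[0]
print(a,b,np.degrees(np.arctan2(*(b-a)[[1,0]])))
plan(*a[:2],.118,129)
```

```text
[0.45425918 0.41262853 0.138     ] [0.41690888 0.37770752 0.15      ] -136.9251805879407
t34.60 p [0.4701 0.3946 0.2141] yawy 127.5 tilt [-0.032 -0.018] w 0.600 F [ 0.3 -0.9 -0.1] q7 1.59 | shift [-1.9 23.4 96.2] twist -0.026
```

```bash
python3 -m inch '[[0.2,-1,22,0,-0.07],[0.2,0,0,35,0],[0.2,0,0,35,0],[0.2,0,0,18,0],[0.2,0,0,0,0]]'
python3 -c "
from h import *
plan(.4543,.4126,.106,131.5)"
```

```text
time: 35.22
position: [0.455, 0.4109, 0.1267]
tool_rot: [1.107, -2.905, 0.003]
ft_force: [-0.4, 0.7, 0.8]
grip_width: 0.603
t35.23 p [0.455  0.4109 0.1267] yawy 131.7 tilt [-0.03  -0.014] w 0.603 F [-0.4  0.7  0.8] q7 1.64 | shift [-1.3  1.5 20.7] twist 0.004
```

```bash
python3 -m inch '[[0.2,-1,1,19,0],[0.2,0,0,3,0],[-1,0,0,1,0],[-1,0,0,1,0],[-1,0,0,0,0]]' 25
python3 -m inch '[[-1,0,0,0,0],[-1,0,0,-45,0],[-1,0,0,-45,0],[-1,0,0,-45,0],[-1,0,0,-25,0]]'
python3 -c "
from h import *
plan(.5144,.0572,.27,95.5)"
```

```text
time: 35.85
position: [0.456, 0.4137, 0.1045]
tool_rot: [1.11, -2.909, -0.001]
ft_force: [0.0, -0.1, -1.9]
grip_width: 0.379
time: 36.48
position: [0.4582, 0.413, 0.2638]
tool_rot: [1.106, -2.901, 0.008]
ft_force: [-0.1, -0.1, -3.1]
grip_width: 0.379
t36.48 p [0.4582 0.413  0.2638] yawy 131.7 tilt [-0.033 -0.018] w 0.379 F [-0.1 -0.1 -3.1] q7 1.62 | shift [ 195.1 -302.9   -1.7] twist 0.632
```

```bash
python3 -m inch '[[-1,25,-38,0,0],[-1,25,-38,0,0],[-1,25,-38,0,0],[-1,25,-38,0,0],[-1,25,-38,0,0]]'>/dev/null
python3 -m inch '[[-1,25,-38,0,0],[-1,25,-38,0,0],[-1,10,-16,0,0.15],[-1,0,0,0,0.15],[-1,0,0,0,0.15]]'>/dev/null
python3 -m inch '[[-1,0,0,0,0.14],[-1,0,0,0,0]]'
python3 -c "
from h import *
plan(.5165,.0585,.17,95.5)"
```

```text
time: 37.98
position: [0.5076, 0.0652, 0.266]
tool_rot: [0.181, -3.101, 0.022]
ft_force: [-0.3, -0.0, -3.5]
grip_width: 0.384
t37.98 p [0.5076 0.0652 0.266 ] yawy 96.7 tilt [-0.035 -0.016] w 0.384 F [-0.3 -0.  -3.5] q7 1.52 | shift [-11.6  -6.5  95.7] twist 0.021
```

```bash
python3 -m inch '[[-1,-8,-5,35,0.02],[-1,-1,-1,35,0],[-1,0,0,25,0],[-1,0,0,0,0]]'
python3 -c "
from h import *
plan(.5144,.0597,.112,95.5)"
```

```text
time: 38.48
position: [0.5153, 0.0591, 0.1724]
tool_rot: [0.168, -3.105, 0.018]
ft_force: [-0.0, -1.1, -2.5]
grip_width: 0.382
t38.48 p [0.5153 0.0591 0.1724] yawy 96.2 tilt [-0.031 -0.013] w 0.382 F [-0.  -1.1 -2.5] q7 1.57 | shift [-1.1  1.3 60.4] twist 0.012
```

```bash
python3 -m inch '[[-1,0,1,15,0.01],[-1,0,0,15,0],[-1,0,0,12,0],[-1,0,0,0,0]]'
python3 -c "
from h import *
plan(.5144,.0597,.112,95.5)"
python3 -m inch '[[-1,0,0,7,0],[-1,0,0,5,0],[-1,0,0,3,0],[-1,0,0,0,0]]'
python3 -c "
from h import *
plan(.5144,.0597,.112,95.5)"
```

```text
time: 38.98
position: [0.5143, 0.0599, 0.1284]
tool_rot: [0.156, -3.107, 0.018]
ft_force: [1.2, -0.7, -2.4]
grip_width: 0.38
t38.98 p [0.5143 0.0599 0.1284] yawy 95.8 tilt [-0.03  -0.013] w 0.380 F [ 1.2 -0.7 -2.4] q7 1.59 | shift [-0.6 -0.1 16.4] twist 0.004
time: 39.48
position: [0.5147, 0.0599, 0.113]
tool_rot: [0.156, -3.108, 0.018]
ft_force: [-0.8, -0.3, -2.2]
grip_width: 0.381
t39.48 p [0.5147 0.0599 0.113 ] yawy 95.8 tilt [-0.029 -0.013] w 0.381 F [-0.8 -0.3 -2.2] q7 1.60 | shift [ 0.3 -0.1  1. ] twist 0.005
```

```bash
python3 -m inch '[[-1,0,0,3,0],[0.1,0,0,1,0],[0.1,0,0,0,0],[0.1,0,0,-45,0],[0.1,0,0,-45,0]]'
python3 -m inch '[[-1,-45,0,-15,0],[-1,-40,20,0,0],[-1,0,20,0,0],[-1,0,0,0,0]]'
python3 - <<'E'
from h import *
plan(.598,.111,.109,95.5)
im=snap('top','t3.png')
cv2.imwrite('pics/t3c.png',cv2.resize(cv2.cvtColor(im['color'],cv2.COLOR_RGB2BGR)[140:290,110:410],None,fx=2.6,fy=2.6,interpolation=cv2.INTER_CUBIC))
E
```

```text
time: 40.1
position: [0.5162, 0.0607, 0.1995]
tool_rot: [0.156, -3.105, 0.02]
ft_force: [1.3, 1.4, -0.9]
grip_width: 0.544
time: 40.6
position: [0.6021, 0.1114, 0.2192]
tool_rot: [0.158, -3.117, 0.012]
ft_force: [-0.6, 0.0, -0.8]
grip_width: 0.183
t40.60 p [0.6021 0.1114 0.2192] yawy 95.8 tilt [-0.021 -0.009] w 0.183 F [-0.6  0.  -0.8] q7 1.59 | shift [  1.7   0.8 110.3] twist 0.005
```

View pics/t3c.png

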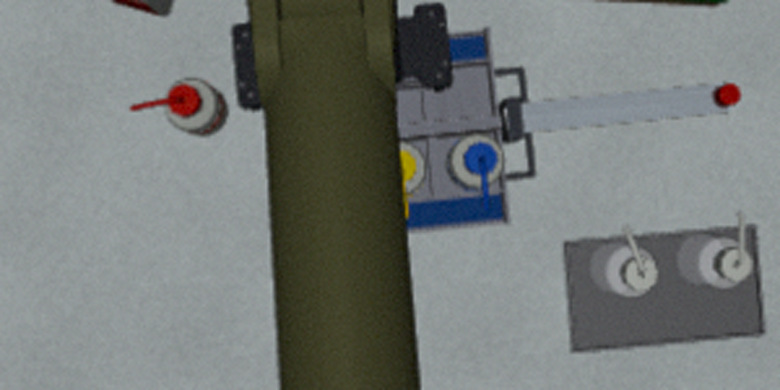

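Blue in bay2 (crop 482,160) and yellow in bay1 stand properly; both empties are on the tray; red (184,100) hasn't moved. Tilt is back to about 1.3°, so no correction is needed.

```bash
python3 -m inch '[[0.2,0,40,0,0],[0.2,0,40,0,0],[0.2,0,30,0,0.18],[0.2,0,0,0,0.18],[0.2,0,0,0,0.18]]' >/dev/null
python3 -m inch '[[0.2,0,0,0,0.18],[0.2,0,0,0,0.18],[0.2,0,0,0,0.18],[0.2,0,0,0,0.18],[0.2,0,0,0,0.18]]' >/dev/null
python3 -m inch '[[0.2,0,0,0,0.06],[0.2,0,0,0,0]]' >/dev/null
python3 -c "
from h import *
plan(.585,.275,.22,10)"
```

```text
t42.15 p [0.5826 0.2035 0.2226] yawy 5.9 tilt [-0.025 -0.004] w 0.603 F [ 0.6 -0.4  0.5] q7 -0.05 | shift [70.9  9.8  2.3] twist -0.071
```

```bash
python3 -m inch '[[0.2,32,5,0,-0.07],[0.2,30,4,0,0],[0.2,0,0,0,0]]' >/dev/null
python3 -c "
from h import *
plan(.585,.283,.22,10)
snap('wrist','w6.png')"
```

```text
t42.52 p [0.582  0.2696 0.2228] yawy 10.2 tilt [-0.026 -0.001] w 0.604 F [-0.7 -0.3 -0.3] q7 -0.06 | shift [12.7  5.4  2.7] twist 0.004
```

View pics/w6.png

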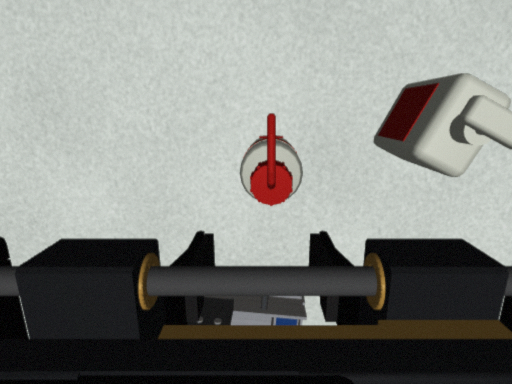

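Wrist: red cap at (271,184), spout tip (271,117). The soap pump is at upper right, so I'll check it clears the gripper body.

Run:
```python
from h import *
im=snap('wrist')
a=ray(im,[271,184],.138)[0]; b=ray(im,[271,117],.15)[0]
print(a,b,np.degrees(np.arctan2(*(b-a)[[1,0]])))
plan(*a[:2],.118,10)
P=cloud(dict(np.load('/tmp/top0.npz')))[110:150,140:180].reshape(-1,3)
for z0,z1 in((.16,.19),(.1,.16)):
    q=P[(P[:,2]>z0)&(P[:,2]<z1)];d=q[:,:2]-a[:2];t=np.radians(10);
    if len(q): print(z0,len(q),q.min(0),q.max(0),'min along jaw',(d@[np.cos(t),np.sin(t)]).min(),'along x',(d@[-np.sin(t),np.cos(t)]).min())
```

```text
[0.58372707 0.28537412 0.138     ] [0.5742786  0.33597042 0.15      ] 100.5777145746751
t42.62 p [0.5829 0.2656 0.2231] yawy 10.0 tilt [-0.025 -0.003] w 0.602 F [ 0.5 -0.8 -0. ] q7 -0.06 | shift [ 19.2   6.9 105. ] twist -0.0
0.16 109 [0.69532627 0.34624081 0.16939259] [0.73907421 0.3728941  0.18342561] min along jaw 0.12341318801673758 along x 0.033916902961631745
0.1 345 [0.69714012 0.31465509 0.10028251] [0.76060573 0.39514466 0.14510052] min along jaw 0.11931990275541757 along x 0.002451591113594966
```

Clear by about 25 mm. Grasping red.

```bash
python3 -m inch '[[0.2,18,6,30,0],[0.2,0,0,35,0],[0.2,0,0,28,0],[0.2,0,0,0,0]]'
python3 -c "
from h import *
plan(.5837,.2854,.106,10)"
```

```text
time: 43.12
position: [0.5854, 0.2792, 0.129]
tool_rot: [-2.019, -2.389, 0.029]
ft_force: [0.6, 0.4, 0.6]
grip_width: 0.596
t43.12 p [0.5854 0.2792 0.129 ] yawy 9.6 tilt [-0.023 -0.005] w 0.596 F [0.6 0.4 0.6] q7 -0.04 | shift [ 6.5 -0.1 23. ] twist -0.007
```

```bash
python3 -m inch '[[0.2,6,0,20,0],[0.2,0,0,4,0],[-1,0,0,2,0],[-1,0,0,1,0],[-1,0,0,0,0]]' 25
python3 -m inch '[[-1,0,0,0,0],[-1,0,0,-45,0],[-1,0,0,-45,0],[-1,0,0,-45,0],[-1,0,0,-25,0]]'
python3 -c "
from h import *
plan(.5941,.0647,.27,-84.5)"
```

```text
time: 43.75
position: [0.5861, 0.2846, 0.1041]
tool_rot: [-2.022, -2.389, 0.022]
ft_force: [-0.3, -0.2, -2.7]
grip_width: 0.38
time: 44.38
position: [0.5867, 0.2845, 0.2643]
tool_rot: [-2.021, -2.387, 0.034]
ft_force: [0.2, 1.3, -3.1]
grip_width: 0.383
t44.38 p [0.5867 0.2845 0.2643] yawy 9.5 tilt [-0.025 -0.008] w 0.383 F [ 0.2  1.3 -3.1] q7 -0.09 | shift [-218.   -29.1   -4.1] twist 1.64
```

```bash
python3 -m inch '[[-1,-42,-5,0,0],[-1,-42,-5,0,0],[-1,-42,-5,-3,0],[-1,-42,-5,0,0],[-1,-35,-5,0,0]]'>/dev/null
python3 -m inch '[[-1,0,0,-3,0.16],[-1,0,0,0,0.18],[-1,0,0,-3,0.18],[-1,0,0,0,0.18],[-1,0,0,0,0.18]]'>/dev/null
python3 -m inch '[[-1,0,0,0,0.18],[-1,0,0,0,0.18],[-1,0,0,0,0.18],[-1,0,0,0,0.15],[-1,0,0,0,0]]'
python3 -c "
from h import *
plan(.5941,.0647,.18,-84.5)"
```

```text
time: 46.25
position: [0.5943, 0.0719, 0.2743]
tool_rot: [3.134, 0.183, -0.04]
ft_force: [-0.4, 0.1, -2.0]
grip_width: 0.382
t46.25 p [0.5943 0.0719 0.2743] yawy -83.3 tilt [-0.025 -0.003] w 0.382 F [-0.4  0.1 -2. ] q7 -1.33 | shift [ 1.4  7.1 94.3] twist 0.021
```

```bash
python3 -m inch '[[-1,3,3,35,0.02],[-1,2,1,35,0],[-1,0,0,25,0],[-1,0,0,0,0]]'
python3 -c "
from h import *
plan(.5967,.0676,.112,-84.5)"
```

```text
time: 46.75
position: [0.5975, 0.0686, 0.1769]
tool_rot: [3.136, 0.171, -0.039]
ft_force: [-0.4, 0.3, -2.7]
grip_width: 0.38
t46.75 p [0.5975 0.0686 0.1769] yawy -83.7 tilt [-0.025 -0.002] w 0.380 F [-0.4  0.3 -2.7] q7 -1.28 | shift [ 0.7  1.  64.9] twist 0.013
```

```bash
python3 -m inch '[[-1,0,1,15,0.01],[-1,0,0,15,0],[-1,0,0,12,0],[-1,0,0,0,0]]'
python3 -m inch '[[-1,0,0,8,0],[-1,0,0,7,0],[-1,0,0,5,0],[-1,0,0,0,0]]'
python3 -c "
from h import *
plan(.5941,.0647,.112,-84.5)"
```

```text
time: 47.25
position: [0.6022, 0.0664, 0.1445]
tool_rot: [-3.134, -0.159, 0.02]
ft_force: [-0.1, -0.2, -3.3]
grip_width: 0.383
time: 47.75
position: [0.6087, 0.0659, 0.1447]
tool_rot: [-3.123, -0.162, -0.0]
ft_force: [0.8, 0.3, -2.7]
grip_width: 0.38
t47.75 p [0.6087 0.0659 0.1447] yawy -84.1 tilt [-0.001  0.014] w 0.380 F [ 0.8  0.3 -2.7] q7 -1.25 | shift [-14.7   0.2  32.7] twist 0.008
```

Run:
```python
from h import *
s=ctrl.get_state();print(s['joint_positions'].round(3),s['joint_torque'].round(1),s['torque'].round(2))
im=snap('side','s3.png')
cv2.imwrite('pics/s3c.png',cv2.resize(cv2.cvtColor(im['color'],cv2.COLOR_RGB2BGR)[100:300,150:400],None,fx=3,fy=3,interpolation=cv2.INTER_CUBIC))
```

```text
[-0.997  0.486  1.116  1.681 -0.469  1.269 -1.248] [  0.1 -38.2  14.7 -29.2  -0.1   0.1   0. ] [-0.1   0.16 -0.04]
```

View pics/s3c.png

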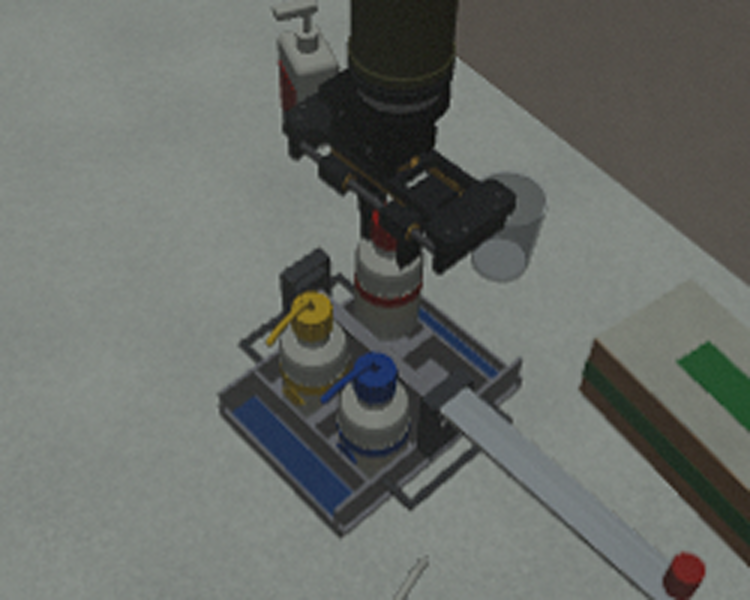

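Red hangs over bay3 but is stuck: joint 3 is at 1.12, near its 1.24 limit, with no contact. I'll raise it and see how joint 3 responds.

```bash
cat >> h.py <<'E'
def q(): print('q',ctrl.get_state()['joint_positions'].round(2))
E
python3 -m inch '[[-1,0,0,-45,0],[-1,0,0,-45,0],[-1,0,0,-30,0]]'
python3 -c "
from h import *
q()"
python3 -m inch '[[-1,0,40,0,0],[-1,0,38,0,0],[-1,0,0,0,0]]'
python3 -c "
from h import *
q();plan(.6016,-.0149,.2,-84.5)"
```

```text
time: 48.18
position: [0.6061, 0.0654, 0.2608]
tool_rot: [-3.126, -0.164, 0.014]
ft_force: [-0.1, 0.6, -2.8]
grip_width: 0.377
q [-1.03  0.39  1.16  1.52 -0.37  1.47 -1.32]
time: 48.55
position: [0.6155, -0.0125, 0.2588]
tool_rot: [-3.126, -0.171, 0.012]
ft_force: [0.1, -0.2, -2.3]
grip_width: 0.383
q [-0.88  0.41  1.15  1.51 -0.38  1.47 -1.18]
t48.55 p [ 0.6155 -0.0125  0.2588] yawy -83.7 tilt [-0.008  0.01 ] w 0.383 F [ 0.1 -0.2 -2.3] q7 -1.18 | shift [-13.7   1.5  58.9] twist 0.013
```

```bash
python3 -m inch '[[-1,-5,-45,-5,0],[-1,-5,-45,0,0],[-1,-5,-45,0,0],[-1,-5,-45,0,0],[-1,-5,-45,0,-0.15]]' >/dev/null
python3 -m inch '[[-1,0,0,0,-0.16],[-1,0,0,0,-0.16],[-1,0,0,0,-0.16],[-1,0,0,0,-0.16],[-1,0,0,0,0]]'
python3 -c "
from h import *
q();plan(.565,.225,.106,-40)"
```

```text
time: 49.8
position: [0.5574, 0.2268, 0.2525]
tool_rot: [-2.789, -1.41, 0.027]
ft_force: [-0.6, -0.8, -2.8]
grip_width: 0.38
q [-1.19  0.31  0.96  1.54 -0.27  1.44 -0.85]
t49.80 p [0.5574 0.2268 0.2525] yawy -36.4 tilt [-0.022  0.006] w 0.380 F [-0.6 -0.8 -2.8] q7 -0.85 | shift [  4.2  10.4 146.3] twist 0.063
```

```bash
python3 -m inch '[[-1,0,0,45,0],[-1,0,0,45,0],[-1,0,0,35,0],[-1,0,0,10,0],[-1,0,0,0,0]]'
python3 -c "
from h import *
q();plan(.5574,.2268,.104)"
```

```text
time: 50.42
position: [0.5537, 0.2304, 0.1124]
tool_rot: [-2.797, -1.395, 0.027]
ft_force: [1.1, -0.4, -1.4]
grip_width: 0.383
q [-1.16  0.42  0.91  1.72 -0.37  1.19 -0.79]
t50.42 p [0.5537 0.2304 0.1124] yawy -37.0 tilt [-0.022  0.006] w 0.383 F [ 1.1 -0.4 -1.4] q7 -0.79 | shift [-0.6  5.3  8.3] twist None
```

```bash
python3 -m inch '[[-1,0,0,5,0],[-1,0,0,3,0],[-1,0,0,1,0],[0.1,0,0,0,0],[0.2,0,0,0,0]]'
python3 -m inch '[[0.2,0,0,-45,0],[0.2,0,0,-45,0],[0.2,0,0,-10,-0.18],[0.2,0,0,0,-0.18],[0.2,0,0,0,-0.18]]'
python3 -m inch '[[0.2,0,0,0,-0.18],[0.2,0,0,0,-0.18],[0.2,0,0,0,-0.18],[0.2,0,0,0,-0.18],[0.2,0,0,0,-0.18]]' >/dev/null
python3 -m inch '[[0.2,0,0,0,-0.18],[0.2,0,0,0,-0.18],[0.2,0,0,0,-0.18],[0.2,0,0,0,-0.18],[0.2,0,0,0,-0.18]]' >/dev/null
python3 -m inch '[[0.2,0,0,0,-0.18],[0.2,0,0,0,-0.18],[0.2,0,0,0,-0.18],[0.2,0,0,0,-0.1],[0.2,0,0,0,0]]' >/dev/null
python3 -c "
from h import *
q();plan(.5537,.2304,.22,143)
snap('wrist','w7.png')"
```

```text
time: 51.05
position: [0.5569, 0.2319, 0.1077]
tool_rot: [-2.797, -1.393, 0.014]
ft_force: [0.8, 0.7, -0.3]
grip_width: 0.531
time: 51.68
position: [0.5604, 0.2307, 0.214]
tool_rot: [-2.308, -2.107, -0.002]
ft_force: [-0.1, -0.1, -0.6]
grip_width: 0.595
q [-0.84  0.24  0.5   1.58 -0.14  1.34  2.11]
t53.55 p [0.5668 0.228  0.2233] yawy 138.9 tilt [0.005 0.02 ] w 0.599 F [ 0.1 -0.3 -0.5] q7 2.11 | shift [ 6.9 11.4  3.3] twist -0.072
```

View pics/w7.png

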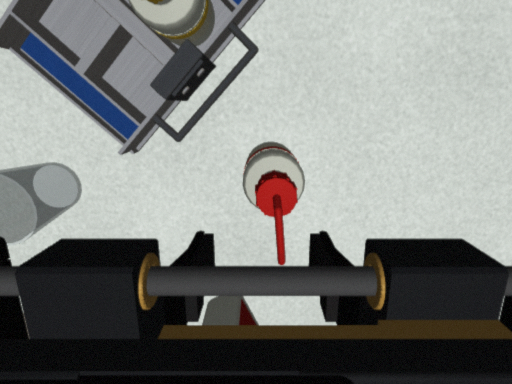

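Red stands on the bench, cap at (276,196), spout pointing down to (281,262); joint 3 is back to 0.5.

Run:
```python
from h import *
im=snap('wrist')
a=ray(im,[276,196],.138)[0]; b=ray(im,[281,261],.15)[0]
print(a,b,np.degrees(np.arctan2(*(b-a)[[1,0]])))
plan(*a[:2],.118,143)
```

```text
[0.5525731  0.23110686 0.138     ] [0.58327565 0.27241313 0.15      ] 53.37693644579864
t53.65 p [0.5667 0.2281 0.2232] yawy 138.9 tilt [0.005 0.02 ] w 0.599 F [-0.4 -0.5 -0.2] q7 2.11 | shift [  9.   11.7 105.2] twist -0.072
```

```bash
python3 -m inch '[[0.2,9,12,0,-0.07],[0.2,0,0,40,0],[0.2,0,0,35,0],[0.2,0,0,18,0],[0.2,0,0,0,0]]'
python3 -c "
from h import *
q();plan(.5526,.2311,.106,143)"
```

```text
time: 54.28
position: [0.5535, 0.2317, 0.1297]
tool_rot: [-1.384, 2.801, 0.025]
ft_force: [-0.1, 0.6, 0.7]
grip_width: 0.6
q [-0.84  0.28  0.48  1.73 -0.16  1.15  2.18]
t54.27 p [0.5535 0.2317 0.1297] yawy 142.6 tilt [0.009 0.022] w 0.600 F [-0.1  0.6  0.7] q7 2.18 | shift [ 1.5  0.2 23.7] twist -0.007
```

```bash
python3 -m inch '[[0.2,1,0,20,0],[0.2,0,0,4,0],[-1,0,0,2,0],[-1,0,0,1,0],[-1,0,0,0,0]]' 25
python3 -m inch '[[-1,0,0,0,0],[-1,0,0,-45,0],[-1,0,0,-45,0],[-1,0,0,-45,0],[-1,0,0,-25,0]]'
python3 -c "
from h import *
q();plan(.5941,.0647,.27,95.5)"
```

```text
time: 54.9
position: [0.5553, 0.2324, 0.1042]
tool_rot: [-1.38, 2.797, 0.025]
ft_force: [-0.5, 0.3, -1.1]
grip_width: 0.379
time: 55.52
position: [0.5505, 0.2272, 0.2642]
tool_rot: [-1.384, 2.805, 0.024]
ft_force: [0.4, 0.7, -3.1]
grip_width: 0.383
q [-0.86  0.19  0.5   1.56 -0.11  1.41  2.14]
t55.52 p [0.5505 0.2272 0.2642] yawy 142.5 tilt [0.005 0.02 ] w 0.383 F [ 0.4  0.7 -3.1] q7 2.14 | shift [ 102.3 -133.4   -8.7] twist 0.821
```

```bash
python3 -m inch '[[-1,25,-33,0,0],[-1,25,-33,0,0],[-1,25,-33,0,0],[-1,20,-26,0,0.1],[-1,0,0,0,0.16]]'>/dev/null
python3 -m inch '[[-1,0,0,0,0.16],[-1,0,0,0,0.16],[-1,0,0,0,0.16],[-1,0,0,0,0.05],[-1,0,0,0,0]]'
python3 -c "
from h import *
q();plan(.5941,.0647,.18,95.5)"
```

```text
time: 56.78
position: [0.5934, 0.0708, 0.2614]
tool_rot: [-0.123, 3.133, 0.034]
ft_force: [-0.1, 0.2, -1.8]
grip_width: 0.383
q [-0.74  0.21  0.69  1.56 -0.16  1.41  1.62]
t56.77 p [0.5934 0.0708 0.2614] yawy 94.5 tilt [0.005 0.022] w 0.383 F [-0.1  0.2 -1.8] q7 1.62 | shift [ 0.3 -7.9 81.2] twist -0.018
```

```bash
python3 -m inch '[[-1,-2,-6,35,-0.01],[-1,-1,-2,35,0],[-1,0,0,15,0],[-1,0,0,0,0]]'
python3 -c "
from h import *
q();plan(.5962,.0631,.112,95.5)"
```

```text
time: 57.28
position: [0.5984, 0.0655, 0.1748]
tool_rot: [-0.136, 3.131, 0.036]
ft_force: [0.5, 0.5, -1.8]
grip_width: 0.381
q [-0.71  0.28  0.68  1.67 -0.21  1.25  1.67]
t57.27 p [0.5984 0.0655 0.1748] yawy 95.0 tilt [0.006 0.023] w 0.381 F [ 0.5  0.5 -1.8] q7 1.67 | shift [ 2.9 -3.6 62.7] twist -0.009
```

```bash
python3 -m inch '[[-1,2.5,-3,14,-0.01],[-1,0,0,12,0],[-1,0,0,10,0],[-1,0,0,0,0]]'
python3 -c "
from h import *
plan(.5962,.0631,.112,95.5)"
python3 -m inch '[[-1,0,0,8,0],[-1,0,-1,8,0],[-1,0,0,5,0],[-1,0,0,0,0]]'
python3 -c "
from h import *
plan(.5962,.0631,.112,95.5)"
```

```text
time: 57.78
position: [0.5982, 0.0634, 0.1396]
tool_rot: [-0.153, 3.125, 0.038]
ft_force: [-0.7, -0.2, -2.6]
grip_width: 0.386
t57.77 p [0.5982 0.0634 0.1396] yawy 95.6 tilt [0.011 0.025] w 0.386 F [-0.7 -0.2 -2.6] q7 1.71 | shift [ 2.4 -0.7 27.6] twist 0.002
time: 58.28
position: [0.5982, 0.063, 0.1168]
tool_rot: [-0.154, 3.126, 0.038]
ft_force: [-0.6, 0.5, -2.5]
grip_width: 0.381
t58.27 p [0.5982 0.063  0.1168] yawy 95.6 tilt [0.01  0.025] w 0.381 F [-0.6  0.5 -2.5] q7 1.72 | shift [2.  0.2 4.8] twist 0.002
```

```bash
python3 -m inch '[[-1,0,0,5,0],[-1,0,0,2,0],[0.1,0,0,1,0],[0.1,0,0,0,0],[0.1,0,0,-40,0]]'
python3 -m inch '[[0.2,0,0,-45,0],[0.2,0,-45,-20,0],[0.2,0,-45,0,0],[0.2,0,-45,0,0],[0.2,0,-45,0,0]]'
python3 -m inch '[[0.2,0,-45,0,0],[0.2,0,-45,0,0],[0,0,0,0,0]]'
python3 - <<'E'
from h import *
q();plan(.5906,-.2885,.128,95.5)
im=snap('top','t4.png')
cv2.imwrite('pics/t4c.png',cv2.resize(cv2.cvtColor(im['color'],cv2.COLOR_RGB2BGR)[140:290,180:420],None,fx=3.2,fy=3.2,interpolation=cv2.INTER_CUBIC))
E
```

```text
time: 58.9
position: [0.5977, 0.0627, 0.1486]
tool_rot: [-0.154, 3.127, 0.038]
ft_force: [0.6, 0.3, 0.4]
grip_width: 0.539
time: 59.52
position: [0.6209, -0.1168, 0.2165]
tool_rot: [-0.171, 3.113, 0.041]
ft_force: [-0.2, 0.2, 0.3]
grip_width: 0.6
time: 59.9
position: [0.6307, -0.2151, 0.2151]
tool_rot: [-0.161, 3.111, 0.034]
ft_force: [-0.2, -0.5, 0.2]
grip_width: 0.557
q [-0.27  0.42  0.78  1.46 -0.33  1.37  2.2 ]
t59.90 p [ 0.6307 -0.2151  0.2151] yawy 95.9 tilt [0.025 0.023] w 0.557 F [-0.2 -0.5  0.2] q7 2.20 | shift [ 49.8 -70.6  84.3] twist 0.008
```

The viewer limit is reached, so I'll check numerically.

```bash
cat > chk.py <<'E'
from h import *
im=snap('top');H,S,V=cv2.split(cv2.cvtColor(im['color'],cv2.COLOR_RGB2HSV))
C0=np.array([.558,.0212]);a=np.radians(5.5);Rc=np.array([[np.cos(a),-np.sin(a)],[np.sin(a),np.cos(a)]])
for n,m in dict(red=((H<6)|(H>174))&(S>150)&(V>70),yel=(H>20)&(H<32)&(S>150)&(V>70),blue=(H>108)&(H<125)&(S>150)&(V>60)).items():
    k,l,st,ce=cv2.connectedComponentsWithStats(m.astype(np.uint8))
    for i in range(1,k):
        if not 25<st[i,4]<300: continue
        mm=(l==i).astype(np.uint8);v,u=np.nonzero(mm)
        e=cv2.dilate(cv2.erode(mm,np.ones((5,5))),np.ones((5,5)))
        if not e.any(): e=cv2.dilate(cv2.erode(mm,np.ones((3,3))),np.ones((3,3)))
        if not e.any(): print(n,st[i]);continue
        vv,uu=np.nonzero(e);q=ray(im,[uu.mean(),vv.mean()],.144)[0]
        A=ray(im,np.c_[u,v],.155);d=np.hypot(*(A-q)[:,:2].T);f=A[d>.026]
        cf=Rc.T@(q[:2]-C0)
        t=None if len(f)==0 else np.degrees(np.arctan2(*(Rc.T@(f.mean(0)-q)[:2])[::-1])).round(0)
        print(n,st[i],'carrier frame cap',(cf*1e3).round(0),'spout dir in carrier',t,'far',(d.max()*1e3).round(0))
P=cloud(im)
E
python3 chk.py
```

```text
red [255 154  12  26 140] carrier frame cap [40. 39.] spout dir in carrier 2.0 far 53.0
yel [260 197  12  25 142] carrier frame cap [-38.  36.] spout dir in carrier -169.0 far 52.0
blue [289 195  12  22 106] carrier frame cap [-46. -46.] spout dir in carrier 177.0 far 38.0
```

```bash
cat >> chk.py <<'E'
print('--- sub-pixel spout fits')
hsvS=S.astype(float)
for n,cf,hr in(('red',(.04,.04),((0,6),(174,180))),('yel',(-.04,.04),((18,34),)),('blue',(-.04,-.04),((105,128),))):
    m=np.zeros(H.shape,bool)
    for lo,hi in hr: m|=(H>=lo)&(H<=hi)
    m&=(S>80)&(V>40)
    v,u=np.nonzero(m);A=ray(im,np.c_[u,v],.158);c=(A[:,:2]-C0)@Rc*1e3
    r=c-np.array(cf)*1e3;sg=np.sign(cf[0])
    if n=='blue': k=(np.abs(r[:,1])<14)&(sg*r[:,0]>22)&(sg*r[:,0]<58)&(V[v,u]>70)
    else: k=(np.abs(r[:,1])<20)&(sg*r[:,0]>22)&(sg*r[:,0]<58)
    w=S[v,u][k].astype(float)
    capk=(np.hypot(*r.T)<20)
    if k.sum()>5:
        b=np.polyfit(r[k,0],r[k,1],1,w=np.sqrt(w));tip=r[k][sg*r[k,0]>sg*r[k,0]*0+38]
        print(n,k.sum(),'slope deg',np.degrees(np.arctan(b[0])).round(1),'lateral at axis',b[1].round(1),'at tip x=50:',np.polyval(b,sg*50).round(1),'cap c',r[capk].mean(0).round(1),'xrange',r[k,0].min().round(0),r[k,0].max().round(0))
E
python3 chk.py
```

```text
red [255 154  12  26 137] carrier frame cap [40. 39.] spout dir in carrier 1.0 far 53.0
yel [260 197  12  25 142] carrier frame cap [-38.  36.] spout dir in carrier -170.0 far 52.0
blue [289 195  14  27 117] carrier frame cap [-42. -34.] spout dir in carrier -159.0 far 60.0
--- sub-pixel spout fits
red 22 slope deg 0.9 lateral at axis -0.3 at tip x=50: 0.4 cap c [ 0.1 -0. ] xrange 23.0 53.0
yel 33 slope deg 11.4 lateral at axis -3.5 at tip x=50: -13.5 cap c [ 0.9 -3.9] xrange -52.0 -22.0
blue 92 slope deg -7.4 lateral at axis -6.5 at tip x=50: -0.0 cap c [-1.6 -2.4] xrange -58.0 -24.0
```

Red is good. Yellow looks about 11° off and blue is unclear against the blue gutter, so I'll hover the wrist camera there and use its depth.

```bash
python3 -m inch '[[0.2,15,45,-20,0],[0.2,15,45,-20,0],[0.2,15,45,-20,0],[0.2,15,45,0,0],[0.2,15,45,0,0]]' >/dev/null
python3 -m inch '[[0.2,0,10,0,0],[0.2,0,0,0,0]]'
cat > chk2.py <<'E'
from h import *
plan(.53,.02,.27,95.5)
im=snap('wrist');P=cloud(im);H,S,V=cv2.split(cv2.cvtColor(im['color'],cv2.COLOR_RGB2HSV))
C0=np.array([.558,.0212]);a=np.radians(5.5);Rc=np.array([[np.cos(a),-np.sin(a)],[np.sin(a),np.cos(a)]])
c=(P[...,:2]-C0)@Rc*1e3;z=P[...,2]
for n,m0,cf in(('yel',(H>18)&(H<34)&(S>100),(-40,40)),('blue',(H>105)&(H<128)&(S>100),(-40,-40)),('red',((H<6)|(H>174))&(S>100),(40,40))):
    m=m0&(z>.125)&(z<.175)&(np.hypot(c[...,0]-cf[0],c[...,1]-cf[1])<75)
    if m.sum()<50: print(n,'few',m.sum());continue
    cap=m&(z<.148);r=c[m];cc=(c[cap].max(0)+c[cap].min(0))/2
    sp=m&(np.hypot(*(np.moveaxis(c,-1,0)-np.array(cc)[:,None,None]))>24)
    d=c[sp].mean(0)-cc if sp.any() else [0,0]
    b=cv2.fitLine(c[sp].astype(np.float32),cv2.DIST_HUBER,0,.01,.01).ravel() if sp.sum()>10 else None
    v,u=np.nonzero(sp)
    print(n,m.sum(),'cap c',cc.round(1),'tip far',np.abs(c[sp]-cc).max(0).round(0) if sp.any() else '','dir',np.degrees(np.arctan2(d[1],d[0])).round(1),'line deg',None if b is None else np.degrees(np.arctan(b[1]/b[0])).round(1), 'px',np.argwhere(cap)[:,::-1].mean(0).round(0))
E
python3 chk2.py
```

```text
time: 60.92
position: [0.526, 0.0354, 0.2808]
tool_rot: [-0.208, 3.105, 0.051]
ft_force: [1.3, -0.1, 0.3]
grip_width: 0.6
t60.92 p [0.526  0.0354 0.2808] yawy 97.7 tilt [0.027 0.034] w 0.600 F [ 1.3 -0.1  0.3] q7 1.62 | shift [ -1.6 -16.1  10.3] twist 0.038
yel 1314 cap c [-38.7  35.8] tip far [55. 11.] dir -170.5 line deg 9.2 px [277. 177.]
blue 1404 cap c [-43.1 -43.6] tip far [54.  4.] dir 178.3 line deg -2.9 px [195. 171.]
red 996 cap c [38.  40.2] tip far [56.  3.] dir 0.5 line deg -0.5 px [277. 248.]
```

Yellow is turned 9.5° off; blue is within 2° and red within 1°. Regrasping yellow in its bay to turn it.

```bash
python3 -m inch '[[0.15,0,0,20,-0.127],[0.15,0,0,20,0],[0.15,0,0,10,0],[0.15,0,0,0,0]]' >/dev/null
python3 -c "
from h import *
plan(.5161,.0531,.113,105)"
```

```text
t61.48 p [0.5297 0.0305 0.2297] yawy 104.6 tilt [0.029 0.031] w 0.575 F [-0.1 -0.9  0.3] q7 1.77 | shift [ 11.6  22.6 116.9] twist -0.006
```

```bash
python3 -m inch '[[0.15,10,20,30,0],[0.15,1,2,35,0],[0.15,0,0,25,0],[0.15,0,0,0,0]]' >/dev/null
python3 -c "
from h import *
plan(.5161,.0531,.113,105)"
```

```text
t61.98 p [0.5194 0.0502 0.1413] yawy 104.4 tilt [0.035 0.032] w 0.569 F [-0.3  0.3  0.8] q7 1.76 | shift [ 3.7  3.  28.2] twist -0.011
```

```bash
python3 -m inch '[[0.15,4,3,20,-0.01],[0.15,0,0,8,0],[-1,0,0,1,0],[-1,0,0,0,0],[-1,0,0,0,0]]' 20
python3 -m inch '[[-1,0,0,-4,0],[-1,0,1,0,0.085],[-1,0,1,0,0.085],[-1,0,0,0,0],[-1,0,0,0,0]]'
python3 -c "
from h import *
plan(.5144,.0572,.113,95.5)"
```

```text
time: 62.6
position: [0.5207, 0.053, 0.1179]
tool_rot: [-0.399, 3.067, 0.044]
ft_force: [-0.6, 2.2, -2.5]
grip_width: 0.389
time: 63.22
position: [0.5195, 0.0534, 0.1222]
tool_rot: [-0.132, 3.094, 0.047]
ft_force: [0.3, 0.2, -2.7]
grip_width: 0.383
t63.23 p [0.5195 0.0534 0.1222] yawy 94.9 tilt [0.043 0.032] w 0.383 F [ 0.3  0.2 -2.7] q7 1.60 | shift [5.2 3.9 9.1] twist -0.01
```

```bash
python3 -m inch '[[-1,2,2,3,0],[-1,0,0,3,0],[0.1,0,0,0,0],[0.1,0,0,0,0],[0.1,0,0,-40,0]]' >/dev/null
python3 -m inch '[[0.2,0,0,-45,0],[0.2,0,0,-45,0],[0.2,-3,-20,-20,0],[0.2,0,0,0,0]]'
python3 chk2.py
```

```text
time: 64.35
position: [0.517, 0.031, 0.2718]
tool_rot: [-0.137, 3.089, 0.049]
ft_force: [0.4, -0.7, -0.9]
grip_width: 0.598
t64.35 p [0.517  0.031  0.2718] yawy 95.1 tilt [0.048 0.034] w 0.598 F [ 0.4 -0.7 -0.9] q7 1.55 | shift [-11.9 -12.1   2.1] twist -0.007
yel 1387 cap c [-43.6  40.4] tip far [54.  3.] dir 179.2 line deg -0.1 px [285. 181.]
blue 1433 cap c [-42.5 -43.5] tip far [55.  4.] dir 178.3 line deg -1.7 px [198. 183.]
red 873 cap c [33.4 40. ] tip far [60.  4.] dir 0.6 line deg 1.7 px [284. 253.]
```

All three spouts are now within 2°. On to the bolt.

```bash
python3 -m inch '[[0,-7,-45,0,0],[0,-7,-45,0,0],[0,-7,-45,0,0],[0,-7,-45,0,0],[0,-7,-45,5,0]]' >/dev/null
python3 -m inch '[[0,-7,-45,10,0],[0,0,-30,20,0],[0,0,0,20,0],[0,0,0,0,0]]' >/dev/null
python3 - <<'E'
from h import *
q();plan(.589,-.2895,.126,95.5)
im=snap('top');H,S,V=cv2.split(cv2.cvtColor(im['color'],cv2.COLOR_RGB2HSV))
im=snap('wrist');P=cloud(im);H,S,V=cv2.split(cv2.cvtColor(im['color'],cv2.COLOR_RGB2HSV))
m=((H<6)|(H>174))&(S>120)&(P[...,2]>.12)&(P[...,2]<.17)&(P[...,1]<-.2)
p=P[m];t=p[p[:,2]>.15];print(len(p),t.mean(0) if len(t) else None)
E
```

```text
q [-0.29  0.42  0.9   1.56 -0.38  1.33  2.33]
t65.53 p [ 0.5877 -0.2525  0.1877] yawy 96.1 tilt [0.023 0.043] w 0.500 F [-0.6 -0.1 -0.4] q7 2.33 | shift [  4.2 -39.3  60. ] twist 0.01
1228 [ 0.58399554 -0.2885558   0.1544034 ]
```

```bash
python3 -m inch '[[0,4,-35,0,0],[0,0,0,30,0],[0,0,0,22,0],[0,0,0,0,0]]' >/dev/null
python3 -c "
from h import *
q();plan(.586,-.2885,.127,95.5)"
```

```text
q [-0.21  0.49  0.87  1.57 -0.45  1.26  2.42]
t66.12 p [ 0.595  -0.2815  0.1411] yawy 96.7 tilt [0.036 0.043] w 0.500 F [-0.2 -0.3  1. ] q7 2.42 | shift [10.3 -6.4 13.4] twist 0.02
```

```bash
python3 -m inch '[[0,9,-6,11,0.02],[0,0,0,0,0],[-1,0,0,0,0],[-1,0,0,0,0],[-1,0,0,0,0]]' 30
python3 -m inch '[[-1,0,0,0,0],[-1,0,0,0,0]]'
python3 -c "
from h import *
q();plan(.558+.135*.0958,.0212-.135*.9954,.128,95.5)"
```

```text
time: 66.75
position: [0.5889, -0.2878, 0.1332]
tool_rot: [-0.15, 3.093, 0.062]
ft_force: [-0.4, 1.3, -0.9]
grip_width: 0.266
time: 67.0
position: [0.5889, -0.2879, 0.1331]
tool_rot: [-0.15, 3.094, 0.061]
ft_force: [-0.1, 0.3, 0.6]
grip_width: 0.27
q [-0.21  0.49  0.87  1.59 -0.45  1.24  2.42]
t67.00 p [ 0.5889 -0.2879  0.1331] yawy 95.6 tilt [0.042 0.041] w 0.270 F [-0.1  0.3  0.6] q7 2.42 | shift [  1.4 175.3  11.6] twist 0.002
```

```bash
python3 -m inch '[[-1,0,30,1.2,0],[-1,0,30,1.2,0],[-1,0,30,1.2,0],[-1,0,30,1.2,0],[-1,0,20,1,0]]'
python3 -c "
from h import *
q();plan(.558+.135*.0958,.0212-.135*.9954,.13,95.5)"
```

```text
time: 67.62
position: [0.5766, -0.1588, 0.1331]
tool_rot: [-0.135, 3.088, 0.03]
ft_force: [-0.0, -3.9, 1.0]
grip_width: 0.268
q [-0.51  0.33  0.91  1.76 -0.33  1.15  2.15]
t67.62 p [ 0.5766 -0.1588  0.1331] yawy 95.0 tilt [0.05  0.022] w 0.268 F [-0.  -3.9  1. ] q7 2.15 | shift [ 1.9 45.9  3.8] twist -0.008
```

```bash
python3 -m inch '[[-1,0,15,0.5,0],[-1,0,12,0.5,0],[-1,0,10,0,0],[-1,0,6,0,0],[-1,0,5,0,0]]'
python3 -m inch '[[-1,0,5,0,0],[-1,0,5,0,0],[-1,0,5,0,0]]'
python3 -m inch '[[-1,0,5,0,0],[-1,0,6,0,0]]'
python3 -c "
from h import *
q();plan(.558+.135*.0958,.0212-.135*.9954,.13,95.5)"
```

```text
time: 68.25
position: [0.5721, -0.1114, 0.1331]
tool_rot: [-0.131, 3.087, 0.025]
ft_force: [-0.2, -2.5, -1.8]
grip_width: 0.265
time: 68.62
position: [0.5723, -0.1114, 0.1329]
tool_rot: [-0.116, 3.081, -0.01]
ft_force: [4.3, -11.9, -8.4]
grip_width: 0.266
time: 68.88
position: [0.5724, -0.1116, 0.1328]
tool_rot: [-0.103, 3.076, -0.034]
ft_force: [4.9, -15.2, -7.0]
grip_width: 0.268
q [-0.66  0.27  0.92  1.82 -0.23  1.1   1.98]
t68.88 p [ 0.5724 -0.1116  0.1328] yawy 93.8 tilt [ 0.065 -0.02 ] w 0.268 F [  4.9 -15.2  -7. ] q7 1.98 | shift [ 1.7 -1.4  2.7] twist -0.03
```

Bolt hit its home stop (15 N, 177 mm travel). Release, retreat and run a final check.

```bash
python3 -m inch '[[-1,0,2,0,0],[0,0,0,0,0],[0,0,0,0,0],[0,0,0,-35,0],[0,0,0,-40,0]]'
python3 -m inch '[[0,0,0,-40,0],[0,-10,-50,0,0],[0,-10,-50,0,0],[0,-10,-50,0,0],[0,0,0,0,0]]'
python3 - <<'E'
from h import *
q();plan(.57,-.113,.13)
C0=np.array([.558,.0212]);a=np.radians(5.5);Rc=np.array([[np.cos(a),-np.sin(a)],[np.sin(a),np.cos(a)]])
im=snap('top');H,S,V=cv2.split(cv2.cvtColor(im['color'],cv2.COLOR_RGB2HSV));P=cloud(im)
m=((H<6)|(H>174))&(S>150)&(V>70);k,l,st,ce=cv2.connectedComponentsWithStats(m.astype(np.uint8))
for i in range(1,k):
    if st[i,4]>20: print('red',st[i],'carrier mm',(Rc.T@(ray(im,ce[i],.155)[0,:2]-C0)*1e3).round(0))
w=(P[...,2]>.125)&(P[...,2]<.165)&(P[...,0]<.46)&(P[...,0]>.3)&(P[...,1]<-.12)&(P[...,1]>-.4)
k,l,st,ce=cv2.connectedComponentsWithStats(w.astype(np.uint8))
for i in range(1,k):
    if st[i,4]>15: print('tray cap',P[l==i].mean(0).round(3),st[i])
E
python3 chk.py
```

```text
time: 69.5
position: [0.5654, -0.1056, 0.2057]
tool_rot: [-0.103, 3.083, -0.031]
ft_force: [0.4, 1.6, 0.8]
grip_width: 0.492
time: 70.12
position: [0.6091, -0.247, 0.2554]
tool_rot: [-0.124, 3.074, -0.018]
ft_force: [-0.2, 0.2, -0.4]
grip_width: 0.498
q [-0.39  0.39  0.98  1.48 -0.35  1.39  2.26]
t70.12 p [ 0.6091 -0.247   0.2554] yawy 94.6 tilt [ 0.065 -0.009] w 0.498 F [-0.2  0.2 -0.4] q7 2.26 | shift [ 36.1 138.5 121.3] twist None
red [255 154  12  26 140] carrier mm [46. 40.]
red [322 179   9   8  51] carrier mm [  -1. -133.]
tray cap [ 0.407 -0.19   0.146] [349 226  14  26 171]
red [255 154  12  26 137] carrier frame cap [40. 39.] spout dir in carrier 2.0 far 54.0
red [322 179   9   8  51] carrier frame cap [  -0. -135.] spout dir in carrier None far 13.0
yel [258 198  12  26 146] carrier frame cap [-41.  40.] spout dir in carrier -180.0 far 52.0
blue [289 195  12  18  95] carrier frame cap [-40. -40.] spout dir in carrier -175.0 far 32.0
--- sub-pixel spout fits
red 23 slope deg 0.3 lateral at axis -0.0 at tip x=50: 0.3 cap c [ 0.1 -0.1] xrange 23.0 53.0
yel 34 slope deg 0.9 lateral at axis 1.0 at tip x=50: 0.1 cap c [-1.9 -0. ] xrange -56.0 -24.0
blue 91 slope deg -8.6 lateral at axis -7.5 at tip x=50: 0.0 cap c [-1.6 -2.5] xrange -58.0 -24.0
```

Knob at -135 mm in the carrier frame, so the bolt is home. The arm hides the second tray bottle from above, so I'll check it by side depth and then hand in.

Run:
```python
from h import *
im=snap('side');P=cloud(im)
w=(P[...,2]>.105)&(P[...,2]<.165)&(P[...,0]<.47)&(P[...,0]>.3)&(P[...,1]<-.12)&(P[...,1]>-.4)
k,l,st,ce=cv2.connectedComponentsWithStats(w.astype(np.uint8))
for i in range(1,k):
    if st[i,4]>15: print('tray',np.median(P[l==i],0).round(3),P[l==i][:,2].max().round(3),st[i])
```

```text
tray [ 0.4   -0.195  0.141] 0.16 [269 286  24  38 361]
tray [ 0.407 -0.299  0.142] 0.16 [304 331  35  32 412]
```

```bash
python3 -c "
from bench import ctrl
print(ctrl.close_job())"
```

```text
the job is handed in; nothing more can be done
None
```

The carrier is restocked and the job is handed in at about 70 s of the 210 s allowed.

I drew the bolt to its stop and stood both empties on the refill tray. The full bottles went blue to bay2, yellow to bay1 and red to bay3, leaving bay4 empty. Then I slid the bolt home.

**Last checks:**
- **Bolt:** it met its home stop at about 15 N after 177 mm of travel. The knob sits 133–135 mm from the carrier's origin, against 135 mm when home.
- **Spouts:** red, yellow and blue all point within about 2° of straight out by wrist-camera depth, taken just before the bolt was slid home.
- **Empties:** both caps are at upright height over the tray, seen by side-camera depth.

**What went wrong or disagreed:**
- **Red:** joint 3 ran near its limit on the first try at bay3. I stood the bottle on the bench, regrasped it half a turn round, and then placed it.
- **Yellow:** it was first left about 10° off, and I regrasped and turned it in its bay.
- **Blue:** the final top-camera fit read 5–9° off, but its colour mask blends into the blue gutter, so I trusted the wrist depth.
- **Tool tilt:** rows do not undo tool tilt, so I corrected it once by pressing the shut fingertips against the keeper, at up to 28 N wrist force.
- **Pictures:** the 16-picture viewer limit was reached, so the last checks are numeric only. I did not re-measure the glove box, beaker and hand soap at the end.

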